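Load an ink stick upright into the grinder's spring column

TASK

Get the ink grinder ready: pick up the wooden-handled ink-stick holder, lay it in the sloping rest with the ink end down against the stop, let go of it and take it afresh, then stand it ink end down in the grinder's feed column. Push it down against the spring until the catches snap over its collar and it stays down by itself, then let go. Leave everything else on the desk where it is.

Things in the scene. Friction and masses are not known exactly. Their poses are not given: they have to be found in the camera images.
- holder_mid (a point): Middle of the ink-stick holder: loose straight bar 160 mm long, 24 mm thick (z) all along, 0.1 kg, lying flat at first (this point 12 mm above the desk). x axis: from ink end (-80) to handle end (+80 mm). Black ink stick 18 mm wide (y) from x -80 to -18; wooden handle 16 mm wide from -10 to +80. Balances 20 mm to the ink side of the middle. Same if turned half round about x.
- holder_collar (a point): Centre of the holder's steel collar: 28 mm wide (y), 24 mm thick (z), 8 mm long, between ink stick and handle, at x = -14 mm from the middle. Axes as holder_mid.
- rest: Sloping wooden rest, fixed; origin under the centre of its 130 x 85 x 12 mm base. A trough rises at 45 degrees towards its +x: floor 79 mm long, 36 mm wide, lower end at x -45, z 18 mm, closed there by a stop 14 mm high. Two rails 14 mm high, 24 mm apart, flank its lowest 52 mm: the ink stick goes between them, collar and handle stick out above.
- rest_bed (a point): Where the middle of the holder is when it lies in the trough, ink end on the stop, handle up the slope: x +3, z 83 mm from the rest's origin (axes as the rest's).
- grinder: White ink grinder, fixed; origin at desk height on the axis of its upright metal feed column. White foot x -48 to +138, y +-60, 22 mm high; motor box 75 x 115 mm centred at x +98, 88 mm high, with a knob to 100 mm. The column's well is 28 mm (x) by 22 mm (y) inside: the holder's y axis must lie along the grinder's y, either way round.
- column_mouth (a point): Centre of the column's top, 132 mm above the desk; axes as the grinder's. Flared lips 46 mm apart in x. At +y and -y two dark steel spring catches slope in from 36 mm apart (118 mm high) to 22 mm apart (104 mm), flat underneath at 100 mm. Pushed apart by the collar going down (adding 2 to 5 N), they snap back over it.
- column_follower (a point): Centre of the top of the spring follower in the well, 52 mm above the desk when free; it moves down at most 26 mm, its spring rising from 3 N to 9.5 N. On the free follower the holder stands loose with its middle 132 mm and its handle end 212 mm above the desk.
- column_seat (a point): Where the middle of the holder is when latched: on the column axis, 110 mm above the desk (handle end at 190 mm, collar top under the catches). The follower lets it go 4 mm lower while pushed.
- weight_bar: Bystander: plain dark steel paperweight bar 160 x 28 x 22 mm, 0.6 kg, without collar or handle, origin at the centre of its underside; lies beside the holder.
- dish: Bystander: white china dish, 90 mm across, 22 mm high, origin under its centre.
- tape: Bystander: clear roll of tape lying flat, 90 mm across, 24 mm high, origin under its centre.
- seal: Bystander: upright marble seal 30 x 30 x 60 mm, origin under its centre.
- ink_bottle: Bystander: dark green bottle 56 mm across, 100 mm high, origin under its centre.
- glue_jar: Bystander: white jar with blue cap, 60 mm across, 75 mm high, origin under its centre.
- brush: Bystander: brush 200 mm long lying on the desk, at the far left.
Things that resemble listed ones, but are neither listed nor needed, are in the scene too. What is shaped like the part that bears holder_mid but green is not meant.

How it is judged:
By the outcome, as a careful person would: the job done as asked, in the order asked, and still so for the second after the job is handed in, with the robot touching nothing.
It also fails if it takes over 70 s, if anything falls off the work surface, if the arm or the gripper's body presses on something with over 40 N, if the wrist force passes 120 N, or if a joint passes its speed limit or range.

ROBOT

A 7-joint arm with a two-finger parallel gripper is mounted at the origin on the work surface. World frame = base frame: x ahead of the robot, y to its left, z up, the work surface at z = 0. Lengths are in mm, angles in rad, forces in N, time in s.
With the tool pointing down it reaches from about 425 to 950 mm from the base axis. Payload 4.7 kg.
Tool frame: the origin (TCP) lies midway between the tips of the shut fingers; the grasp point (between the pads) lies 19 mm behind it (grip_point_offset is the distance from the TCP to the grasp point, in mm); z points along the fingers, y is the line along which they close (so a half turn about z gives the same grasp; the last joint's range is limited). The gripper opens to 85 mm and grips with 20 to 120 N. Pads are 22 mm wide; open, the fingers measure 114 mm over their backs; the gripper's body (76 mm by 85 mm) begins 54 mm behind the grasp point. The pads swing forward as they close: fully open they stand 13 mm farther back than shut.
Start: joints at [-1.321, 0.469, -0.049, 1.532, 0.024, 1.141, -0.082], TCP at [185.72, 648.966, 231.335] pointing down, gripper open.
Joint ranges: [-2.59, 2.59], [-0.33, 1.99], [-1.39, 1.29], [0.1, 2.45], [-1.04, 4.18], [0.21, 1.99], [-2.66, 2.66]. Speed limits (rad/s): [2.57, 2.57, 3.14, 3.14, 3.14, 3.14, 3.14].

INTERFACE

Orientations are given as a unit quaternion [x, y, z, w].
In Python, from cell import state, camera, calibration, finish_job, silhouettes, spot_point, grip_point_offset gives the robot as it stands.
- The arm moves only by the tool play_rows, never from a script. Its argument "commands" is one flat list of numbers, 7 for each row, row after row: the shift along the tool's x, y, z in units of 0.3 m (1.0 is 0.3 m), then the turn, a rotation vector about the tool's x, y, z in units of 90 degrees (1.0 is 90 degrees), then the closure, from -1 (fully open) to 1 (shut). In form: [tx, ty, tz, ax, ay, az, gripper, tx, ty, tz, ax, ay, az, gripper, ...]. A call has exactly 10 rows; each row is the pose to reach, as a shift and turn from the pose commanded when the call began, along the tool's axes at that moment; what a row does not reach only later rows make up. A row lasts 1/12 s, in which the tool goes at most 41.7 mm and 7.16 degrees, less where a joint would pass 70% of its speed; a pose out of reach is approached as far as the arm can. A call with a number of a shift or a turn outside -1 to 1 is refused whole. A call with a gripper value outside its range is refused whole. The fingers move at their own pace and stop on an object; "newtons" is the grip in N (left out, the last holds). Time passes only in rows, so rows that repeat a pose let the fingers close, or fill a call up. It gives the time, the measured TCP pose, the force, the opening and the grip force at its end, in the units of the state.
- state(): the state, without advancing time (a new reading comes with each control period).
- camera(name): name is "scene" or "top" or "wrist"; returns (picture, depth): 480x640x3 uint8, red, green, blue; 480x640 float32, mm along the optical axis (not along the pixel's ray), 0 where there is no reading.
- calibration(name): a dict with "camera_matrix" (3x3 intrinsics, pixels), "D" ([k1, k2, p1, p2, k3] as OpenCV has them; the pictures are not rectified), "rvec" (rotation vector, rad) and "tvec" (3), from world to camera coordinates, as OpenCV has them. Camera axes: x right, y down, z forward; pixel columns grow to the right and rows downward; lengths in mm; the calibration is good to about 2 mm. A picture is of the moment at which its call begins: read the wrist's pose just before it. calibration takes no time and is no camera call; for the wrist camera it gives the pose at the moment of the call.
- finish_job(): hands the job in; it is judged then, once.
Trained networks look in the newest picture that a camera, given by its name, has taken for a name from the list of things; names that differ only in an ending like _2 or _b are one class to them, and where a whole thing is asked for, a point or a joint stands for the part that bears it (a point fixed in the world has none). Each returns a list of dicts, best first, with "score" (0 to 1); they miss things now and then, are a little off and sometimes report something else, mostly with a low value. They report only what shows in the picture. A call takes as long as a camera call. They do not tell look-alikes from the thing itself.
- silhouettes(camera, target): "mask" (480x640 bool, what is visible of it) and "box" ([left, top, right, bottom] in pixels, round what is visible of it).
- spot_point(camera, target): "location" ([column, row] in pixels: a listed point, or the origin of a listed thing).
The state is a dict: "t": time; "q": joint angles; "joint_velocities": joint speeds; "effort": joint torques, N m; "position": TCP position; "tool_rot": TCP orientation; "contact_force": force on the tool from outside, world axes, zero at the start; "ft_torque": the same for the moment, N m; "gripper_width": finger opening in mm; "gripper_force": force on a finger pad.
Only numpy, scipy, OpenCV 4.12 (cv2) and the standard library are available. Lean on these libraries where they do the work, as an engineer would, in place of code of your own. Each camera call takes 0.05 s, during which the arm holds its last target. There are 200 camera calls.

## Working session

There is one attempt and no reset: what is moved stays moved. The work goes in short steps, Python scripts to look and compute and a tool call to move; the robot and the scene stay as the last step left them, time stands still between calls to the robot, and variables do not carry over. Pictures are saved under pics/ and viewed, at most 10 in all, crops included, and the job is handed in when it is done.

Besides the shell and the picture viewer there is one more tool, called as name(argument=value, ...) on one line, values as JSON. play_rows: Moves the arm, as the interface text tells. Shifts and turns lie within -1 to 1; 1 stands for 0.3 m of shift or 90 degrees of turn. Its arguments: {"type":"object","properties":{"commands":{"type":"array"},"newtons":{"type":"number"}},"required":["commands"]}

```bash
ls; mkdir -p pics; python3 - <<'E'
from cell import *
import cv2,numpy as np
s=state();print({k:np.round(v,3) for k,v in s.items()},grip_point_offset)
a=[]
for n in("scene","top"):
    p,d=camera(n);cv2.imwrite(f"pics/{n}0.png",p[:,:,::-1])
    c=calibration(n);print(n,c)
    for t in("holder_mid","holder_collar","rest","rest_bed","grinder","column_mouth","weight_bar"):
        print(t,[(round(r["score"],2),np.round(r["location"],1)) for r in spot_point(n,t)[:3]])
E
```

```text
pics
{'t': np.float64(0.0), 'q': array([-1.321,  0.469, -0.049,  1.534,  0.024,  1.141, -0.082]), 'joint_velocities': array([ 0.001,  0.003,  0.003,  0.   , -0.   ,  0.   ,  0.001]), 'effort': array([ 1.0000e-03, -5.1029e+01, -4.6000e-02, -2.3771e+01,  1.1000e-02,
        7.0000e-03,  0.0000e+00]), 'position': array([185.565, 648.39 , 230.252]), 'tool_rot': array([ 0.139,  0.99 , -0.001, -0.   ]), 'contact_force': array([ 0.489,  0.498, -0.139]), 'ft_torque': array([-0.002,  0.023,  0.011]), 'gripper_force': np.float64(0.0), 'gripper_width': np.float64(85.407)} 18.700000000000003
scene {'camera_matrix': array([[518.21026572,   0.        , 317.99966658],
       [  0.        , 518.21026572, 242.31593455],
       [  0.        ,   0.        ,   1.        ]]), 'D': array([-0.0346379,  0.       ,  0.       ,  0.       ,  0.       ]), 'rvec': array([ 2.45647395,  0.80264097, -0.22903789]), 'tvec': array([-451.87098634, -223.30160978, 1394.76959384])}
holder_mid [(0.94, array([326.3, 230. ])), (0.92, array([196.8, 262. ])), (0.18, array([370.9, 184.7]))]
holder_collar [(0.91, array([318.4, 2
[... 336 characters left out ...]
1.11057101],
       [  0.        , 492.76799558, 239.61357166],
       [  0.        ,   0.        ,   1.        ]]), 'D': array([-0.04181576,  0.        ,  0.        ,  0.        ,  0.        ]), 'rvec': array([ 2.15031254, -2.09283554,  0.21293114]), 'tvec': array([ -15.96036575,  569.41736113, 1356.32730271])}
holder_mid [(0.84, array([379.8, 324.1])), (0.6, array([292.1, 258.8]))]
holder_collar [(0.63, array([292. , 264.2]))]
rest [(0.78, array([406.4, 243.7]))]
rest_bed [(0.85, array([408.4, 233.8]))]
grinder [(0.91, array([225.9, 255.4])), (0.18, array([223.1, 248.6]))]
column_mouth [(0.91, array([218.4, 248.1])), (0.44, array([303.1, 200.3]))]
weight_bar [(0.72, array([346.7, 255.8]))]
```

View pics/scene0.png

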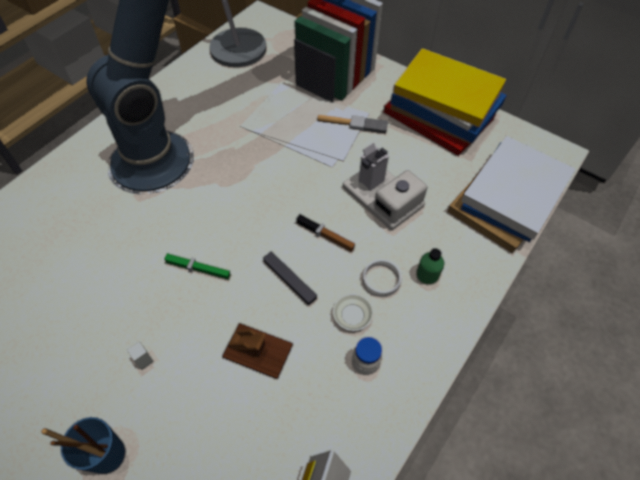

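View pics/top0.png

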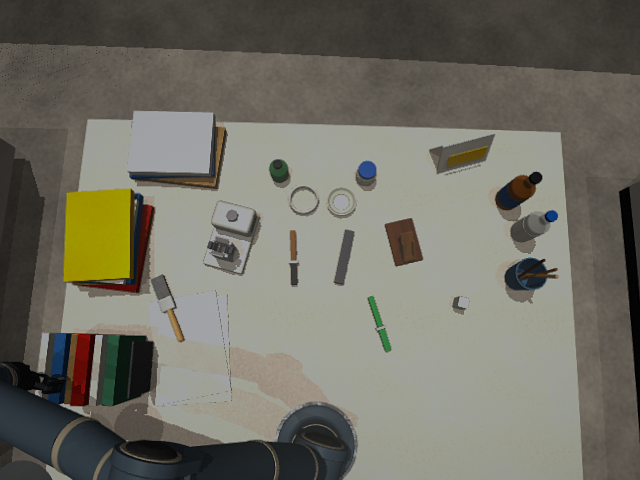

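The scene view shows the wooden-handled holder at (325,232), a green look-alike at (197,266), the rest at (258,350), and the grinder with its column at (373,170). In the top view these are the holder at (293,258) with its ink end toward the base, the rest at (404,243), and the grinder at (230,237) with its column at (220,248).

```bash
cat > h.py <<'E'
import cv2,numpy as np
from cell import *
from scipy.spatial.transform import Rotation as R
def cloud(n,d,c=None):
    c=c or calibration(n);v,u=np.nonzero(d>0);z=d[v,u]
    xy=cv2.undistortPoints(np.float64(np.c_[u,v])[:,None],c["camera_matrix"],c["D"])[:,0]
    P=np.c_[xy*z[:,None],z]
    W=np.full(d.shape+(3,),np.nan);W[v,u]=(P-c["tvec"])@cv2.Rodrigues(c["rvec"])[0]
    return W
def ray(n,px,z,c=None):
    c=c or calibration(n);M=cv2.Rodrigues(c["rvec"])[0]
    xy=cv2.undistortPoints(np.float64([[px]]),c["camera_matrix"],c["D"])[0,0]
    o=-M.T@c["tvec"];r=M.T@np.r_[xy,1];return o+r*(z-o[2])/r[2]
E
python3 - <<'E'
from h import *
np.set_printoptions(precision=1,suppress=True,linewidth=150)
for n in("top","scene"):
    p,d=camera(n);W=cloud(n,d)
    for t in("holder_mid","rest","grinder","weight_bar","dish","tape"):
        for r in silhouettes(n,t)[:2]:
            m=r["mask"]&np.isfinite(W[...,0]);P=W[m]
            if len(P)<20: continue
            c,s,a=cv2.minAreaRect(np.float32(P[:,:2]))
            print(n,t,round(r["score"],2),len(P),"med",np.median(P,0),"rect",np.round(c,1),np.round(s,1),round(a,1),"z",np.percentile(P[:,2],[2,50,98]))
            if t in("rest","grinder"):
                for lo in range(0,130,15):
                    q=P[(P[:,2]>=lo)&(P[:,2]<lo+15)]
                    if len(q)>3: print("   ",lo,len(q),q.mean(0))
    for t,z in(("holder_mid",12),("holder_collar",12),("rest",0),("rest_bed",83),("grinder",0),("column_mouth",132)):
        print(t,[ray(n,r["location"],z) for r in spot_point(n,t)[:2]])
E
```

```text
top holder_mid 0.9 382 med [ 336.  -171.6   23.6] rect [ 340.2 -171.7] [161.1  24.4] 18.0 z [ 1.5 23.6 30. ]
top holder_mid 0.65 280 med [528.   78.5  24.2] rect [526.   78.8] [154.2  20.9] 2.8 z [ 8.  24.2 29.6]
top rest 0.6 1223 med [ 575.1 -240.2   14. ] rect [ 581.3 -246. ] [132.6  88.2] 13.1 z [ 1.7 14.  71.7]
    0 676 [ 584.9 -239.5   11. ]
    15 242 [ 568.4 -244.    19.2]
    30 80 [ 548.5 -252.1   37.4]
    45 106 [ 564.7 -249.5   53.3]
    60 98 [ 582.4 -244.1   67.4]
    75 5 [ 587.2 -238.4   76.5]
top grinder 0.78 2882 med [578.6 255.   73.7] rect [583.4 271.3] [143.1 204.6] 77.2 z [  3.7  73.7 127.5]
    0 91 [556.6 237.7   7.5]
    15 1064 [537.2 260.7  22.1]
    30 61 [557.5 257.9  36.8]
    45 96 [556.5 257.2  52.7]
    60 108 [576.9 239.1  68.2]
    75 757 [616.5 250.6  85.6]
    90 365 [611.1 253.9  95. ]
    105 189 [533.5 274.  114. ]
    120 118 [530.9 274.1 126.9]
top weight_bar 0.6 512 med [527.1 -68.7  22.5] rect [529.5 -69.2] [ 28.  160.5] 79.1 z [15.7 22.5 28.3]
top weight_bar 0.21 2779 med [578.4 255.4  78.6] rect [572.1 264.9] [124.  184.1] 76.0 z [ 16.1 
[... 1810 characters left out ...]
270.  113.1]
    120 98 [518.6 273.9 126.5]
scene weight_bar 0.59 946 med [535.  -73.2  20.3] rect [525.  -65.3] [ 38.  171.9] 79.5 z [ 2.3 20.3 24.8]
scene dish 0.59 1182 med [692.6 -54.2  10. ] rect [695.5 -57.5] [92.9 88.8] 78.2 z [ 0.2 10.  22.7]
scene tape 0.88 641 med [701.8  59.   18.9] rect [695.   54.1] [89.9 97.9] 83.0 z [-2.7 18.9 25.9]
holder_mid [array([ 335.9, -166.1,   12. ]), array([514.6,  84.1,  12. ])]
holder_collar [array([ 321.1, -173.7,   12. ]), array([514.4,  68.7,  12. ])]
rest [array([ 579.3, -239.6,    0. ])]
rest_bed [array([ 575.6, -247. ,   83. ])]
grinder [array([520.5, 278.5,   0. ]), array([ 577.6, -242.9,    0. ])]
column_mouth [array([527.6, 281.2, 132. ])]
```

```bash
cat >> h.py <<'E'
def Rt(yaw,tilt=0):
    """tool x towards -(yaw dir), z down; tilt>0 leans the pointing direction to +yaw dir (deg)"""
    return R.from_euler("z",yaw,degrees=True)*R.from_euler("y",-tilt,degrees=True)*R.from_matrix([[-1,0,0],[0,1,0],[0,0,-1]])
def go(pos,Rg):
    """shift (0.3 m) and turn (90 deg) units from here to TCP pos, rot Rg"""
    s=state();R0=R.from_quat(s["tool_rot"])
    t=R0.inv().apply(np.array(pos)-s["position"])/300
    a=(R0.inv()*Rg).as_rotvec()/(np.pi/2)
    print("pos",np.round(s["position"],1),"shift",np.round(t,4),"turn",np.round(a,4),"q",np.round(s["q"],2))
def gp(pos,Rg): return np.array(pos)+Rg.apply([0,0,grip_point_offset])
E
python3 - <<'E'
from h import *
go([530,80,260],Rt(0))
c=calibration("wrist");M=cv2.Rodrigues(c["rvec"])[0];o=-M.T@c["tvec"];s=state()
print(R.from_quat(s["tool_rot"]).inv().apply(o-s["position"]),R.from_quat(s["tool_rot"]).inv().apply(M.T@[0,0,1]))
E
```

```text
pos [185.7 649.  231.3] shift [-1.6252 -1.5075 -0.0957] turn [ 1.000e-04 -0.000e+00 -1.775e-01] q [-1.32  0.47 -0.05  1.53  0.02  1.14 -0.08]
[ 7.04823722e+01 -1.36520018e-01 -1.42425519e+02] [-2.80340755e-01  9.58510200e-06  9.59900547e-01]
```

play_rows(commands=[-0.9, -0.84, -0.09, 0, 0, -0.17, -1, -0.9, -0.84, -0.09, 0, 0, -0.17, -1, -0.9, -0.84, -0.09, 0, 0, -0.17, -1, -0.9, -0.84, -0.09, 0, 0, -0.17, -1, -0.9, -0.84, -0.09, 0, 0, -0.17, -1, -0.9, -0.84, -0.09, 0, 0, -0.17, -1, -0.9, -0.84, -0.09, 0, 0, -0.17, -1, -0.9, -0.84, -0.09, 0, 0, -0.17, -1, -0.9, -0.84, -0.09, 0, 0, -0.17, -1, -0.9, -0.84, -0.09, 0, 0, -0.17, -1])

```text
t: 2.93
position: [381.0, 324.9, 259.2]
tool_rot: [0.012, 1.0, -0.001, 0.002]
contact_force: [0.2, -0.3, -0.2]
gripper_width: 85.4
gripper_force: 0.0
```

```bash
python3 -c "
from h import *
go([530,80,260],Rt(0))"
```

```text
pos [381.  324.9 259.2] shift [-0.5165 -0.8038  0.0009] turn [-0.0014  0.0021 -0.0156] q [-0.82  0.16  0.03  1.91 -0.    1.08  0.76]
```

play_rows(commands=[-0.5165, -0.8038, 0, 0, 0, -0.0156, -1, -0.5165, -0.8038, 0, 0, 0, -0.0156, -1, -0.5165, -0.8038, 0, 0, 0, -0.0156, -1, -0.5165, -0.8038, 0, 0, 0, -0.0156, -1, -0.5165, -0.8038, 0, 0, 0, -0.0156, -1, -0.5165, -0.8038, 0, 0, 0, -0.0156, -1, -0.5165, -0.8038, 0, 0, 0, -0.0156, -1, -0.5165, -0.8038, 0, 0, 0, -0.0156, -1, -0.5165, -0.8038, 0, 0, 0, -0.0156, -1, -0.5165, -0.8038, 0, 0, 0, -0.0156, -1])

```text
t: 3.77
position: [527.7, 90.4, 258.1]
tool_rot: [-0.007, 1.0, 0.0, -0.0]
contact_force: [-0.2, -0.0, -0.2]
gripper_width: 85.6
gripper_force: 0.0
```

```bash
python3 - <<'E'
from h import *
np.set_printoptions(precision=1,suppress=True,linewidth=150)
go([530,80,260],Rt(0))
p,d=camera("wrist");c=calibration("wrist");cv2.imwrite("pics/w1.png",p[:,:,::-1]);W=cloud("wrist",d,c);np.savez("w1.npz",p=p,W=W)
near=(np.abs(W[...,0]-526)<95)&(np.abs(W[...,1]-80)<30)
m=near&(W[...,2]>15)&(W[...,2]<40);P=W[m];print(len(P),np.percentile(P[:,2],[5,50,95]))
print(cv2.minAreaRect(np.float32(P[:,:2])))
k=P[:,:2].mean(0);u,s_,v=np.linalg.svd(P[:,:2]-k,full_matrices=False);print(k,v[0])
xs=P[:,0]
for a in np.arange(440,615,8):
    q=P[(xs>=a)&(xs<a+8)]
    if len(q): print(a+4,q[:,1].min(),q[:,1].max(),len(q),np.median(q[:,2]))
for t in("holder_mid","holder_collar"): print(t,[(r["score"],ray("wrist",r["location"],24,c)) for r in spot_point("wrist",t)[:2]])
E
```

```text
pos [527.7  90.4 258.1] shift [-0. -0. -0.] turn [ 0. -0.  0.] q [-0.4  0.2  0.2  1.8 -0.1  1.1  1.4]
2705 [22.4 23.8 25.1]
((522.9649658203125, 79.96074676513672), (159.884765625, 27.08930206298828), 0.8911375999450684)
[516.2  80.5] [1.  0.1]
444 67.23646142780113 84.58423409441487 96 23.82189988515737
452 67.19722722565501 85.62865103735615 148 23.701405371560796
460 68.19266214359408 85.73315604723678 171 23.559458407916154
468 69.10989818946666 86.73781219204669 145 23.748276160328814
476 69.1526623079502 86.9096516926814 160 23.818519057501767
484 69.19545698748254 87.00589086163504 151 23.824247388836497
492 70.17305538763448 88.09159304282886 148 23.868460512457226
500 71.23758472332115 88.20848719333225 144 23.955530704533828
508 66.23085098292816 93.31506945724715 217 23.94665865882263
516 66.25544019436296 93.34349337593022 145 23.63875745201704
524 73.2425271170747 88.52914241716425 125 23.94760409473389
532 73.27747935061144 89.63894929467112 117 24.031953697594876
540 74.2911447207245 89.75576852943566 121 23.708962196050543
548 74.26626754388506 89.8726196251927 121 23.84105488482659
556 75.41878541648177 91.01609028574174 113 23.93175571638851
564 75.42747670981173 91.12175843379902 117 23.96839076170387
572 76.50742043019665 91.24623745747341 108 23.96394714518648
580 76.5402139952893 92.43045708367097 110 23.803692118202626
588 77.66554330893857 92.54426226502738 111 23.870641727271142
596 77.6790843871894 92.668230597232 102 23.830621215785797
604 77.72343569129293 92.70730765317695 35 23.872688309912807
holder_mid [(0.88, array([ 343.1, -165.8,   24. ])), (0.64, array([518.7,  81.5,  24. ]))]
holder_collar [(0.83, array([506.4,  82.6,  24. ]))]
```

View pics/w1.png

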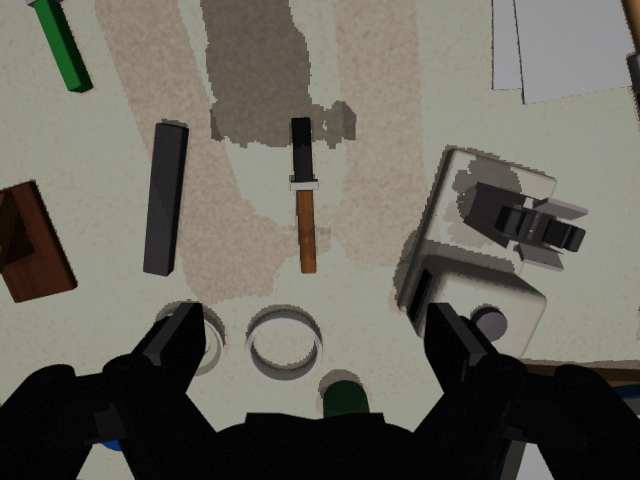

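```bash
python3 -c "
from h import *
go([564,83,60],Rt(3.4));go([564,83,3],Rt(3.4))"
```

```text
pos [527.4  91.4 258.2] shift [-0.1219 -0.0303  0.6607] turn [ 0.0004 -0.0002 -0.0275] q [-0.45  0.21  0.23  1.84 -0.06  1.09  1.39]
pos [527.4  91.4 258.2] shift [-0.1219 -0.0304  0.8507] turn [ 0.0004 -0.0002 -0.0275] q [-0.45  0.21  0.23  1.84 -0.06  1.09  1.39]
```

play_rows(commands=[-0.1219, -0.0303, 0.4, 0, 0, -0.0275, -1, -0.1219, -0.0303, 0.4, 0, 0, -0.0275, -1, -0.1219, -0.0303, 0.55, 0, 0, -0.0275, -1, -0.1219, -0.0303, 0.66, 0, 0, -0.0275, -1, -0.1219, -0.0303, 0.66, 0, 0, -0.0275, -1, -0.1219, -0.0303, 0.72, 0, 0, -0.0275, -1, -0.1219, -0.0303, 0.77, 0, 0, -0.0275, -1, -0.1219, -0.0303, 0.81, 0, 0, -0.0275, -1, -0.1219, -0.0303, 0.835, 0, 0, -0.0275, -1, -0.1219, -0.0303, 0.848, 0, 0, -0.0275, -1])

```text
t: 4.75
position: [564.4, 81.7, 3.2]
tool_rot: [-0.029, 1.0, 0.0, -0.0]
contact_force: [1.7, -0.7, 0.2]
gripper_width: 85.7
gripper_force: 0.0
```

```bash
python3 -c "
from h import *
go([564,83,3],Rt(3.4));go([564,83,250],Rt(3.4))"
```

```text
pos [564.4  81.7   3.2] shift [0.001  0.0045 0.0008] turn [ 0.0002 -0.0005 -0.0013] q [-0.35  0.6   0.17  1.97 -0.17  0.59  1.57]
pos [564.4  81.7   3.2] shift [ 0.0016  0.0048 -0.8226] turn [ 0.0002 -0.0005 -0.0013] q [-0.35  0.6   0.17  1.97 -0.17  0.59  1.57]
```

play_rows(commands=[0.001, 0.0045, 0, 0, 0, 0, -1, 0.001, 0.0045, 0, 0, 0, 0, 1, 0.001, 0.0045, 0, 0, 0, 0, 1, 0.001, 0.0045, 0, 0, 0, 0, 1, 0.001, 0.0045, 0, 0, 0, 0, 1, 0.001, 0.0045, 0, 0, 0, 0, 1, 0.001, 0.0045, 0, 0, 0, 0, 1, 0.001, 0.0045, 0, 0, 0, 0, 1, 0.001, 0.0045, 0, 0, 0, 0, 1, 0.001, 0.0045, 0, 0, 0, 0, 1], newtons=60)

```text
t: 5.58
position: [564.8, 82.2, 4.4]
tool_rot: [-0.028, 1.0, 0.0, 0.0]
contact_force: [-0.7, 0.5, 6.0]
gripper_width: 14.2
gripper_force: 60.4
```

```bash
python3 -c "
from h import *
s=state();print(s['gripper_width'],s['gripper_force'],s['contact_force'])
go([540,-30,260],Rt(3.4));go([540,-120,280],Rt(13.5,30))"
```

```text
14.215434988446535 60.441659688949585 [-0.74539316  0.45750601  5.98246439]
pos [564.8  82.2   4.4] shift [ 0.1026 -0.3686 -0.8521] turn [ 0.0002  0.0006 -0.0023] q [-0.35  0.6   0.17  1.97 -0.17  0.59  1.56]
pos [564.8  82.2   4.4] shift [ 0.1193 -0.6681 -0.9188] turn [-0.0298 -0.3319 -0.1119] q [-0.35  0.6   0.17  1.97 -0.17  0.59  1.56]
```

play_rows(commands=[0, 0, -0.1, 0, 0, 0, 1, 0, 0, -0.2, 0, 0, 0, 1, 0, 0, -0.33, 0, 0, 0, 1, 0.03, -0.1, -0.45, 0, 0, 0, 1, 0.05, -0.2, -0.57, 0, 0, 0, 1, 0.07, -0.3, -0.69, 0, -0.05, 0, 1, 0.09, -0.4, -0.8, 0, -0.12, -0.02, 1, 0.1, -0.5, -0.88, 0, -0.2, -0.05, 1, 0.12, -0.6, -0.9, -0.02, -0.27, -0.08, 1, 0.12, -0.67, -0.92, -0.03, -0.33, -0.11, 1])

```text
t: 6.42
position: [539.0, -103.8, 275.3]
tool_rot: [-0.096, 0.971, 0.026, 0.219]
contact_force: [-0.8, 0.2, -2.3]
gripper_width: 14.5
gripper_force: 59.6
```

```bash
python3 - <<'E'
from h import *
s=state();print(s['gripper_width'],s['gripper_force'],s['contact_force'])
# rest geometry from the wrist picture and top
Rr=R.from_euler("z",13.5,degrees=True)
for T in(30,45): go([540,-120,280],Rt(13.5,T))
o=np.array([579,-246.5,0]);bed=o+Rr.apply([3,0,83])
Rg=Rt(13.5,45)
ax=Rr.apply([2**-.5,0,2**-.5])
print(bed,bed+40*ax, Rg.apply([1,0,0]),ax)
E
```

```text
14.462475382937816 59.56074893474579 [-0.78418773  0.20345513 -2.32147798]
pos [ 539.  -103.8  275.3] shift [-0.0003 -0.0533 -0.0178] turn [-0.0059 -0.0502 -0.0235] q [-0.09  0.04  0.31  2.07 -0.33  0.65  2.22]
pos [ 539.  -103.8  275.3] shift [-0.0003 -0.0533 -0.0178] turn [-0.009  -0.2168 -0.0227] q [-0.09  0.04  0.31  2.07 -0.33  0.65  2.22]
[ 581.91710976 -245.79966391   83.        ] [ 609.41988434 -239.19683192  111.28427125] [-0.68756936 -0.1650708  -0.70710678] [0.68756936 0.1650708  0.70710678]
```

```bash
python3 - <<'E'
from h import *
np.set_printoptions(precision=1,suppress=True,linewidth=150)
c=calibration("wrist");p,d=camera("wrist");cv2.imwrite("pics/w2.png",p[:,:,::-1]);W=cloud("wrist",d,c);np.savez("w2.npz",p=p,W=W)
m=(np.abs(W[...,0]-579)<90)&(np.abs(W[...,1]+246)<80)
P=W[m];print(len(P))
b=P[(P[:,2]>5)&(P[:,2]<16)];print("base",len(b),cv2.minAreaRect(np.float32(b[:,:2])))
b=P[(P[:,2]>5)&(P[:,2]<100)];print("all",len(b),cv2.minAreaRect(np.float32(b[:,:2])))
for t,z in(("rest",0),("rest_bed",83)): print(t,[(r["score"],ray("wrist",r["location"],z,c)) for r in spot_point("wrist",t)[:2]])
Q=(P-[579,-246.5,0])@R.from_euler("z",13.5,degrees=True).as_matrix()
for lo in range(15,100,7):
    q=Q[(Q[:,2]>=lo)&(Q[:,2]<lo+7)]
    if len(q)>5: print(lo,len(q),"x",np.percentile(q[:,0],[3,50,97]),"y",np.percentile(q[:,1],[3,50,97]))
E
```

```text
29449
base 6241 ((580.0689697265625, -245.04351806640625), (130.52439880371094, 85.65818786621094), 14.529637336730957)
all 11420 ((580.0689697265625, -245.04351806640625), (130.52439880371094, 85.65818786621094), 14.529637336730957)
rest [(0.94, array([ 580.6, -245.6,    0. ]))]
rest_bed [(0.92, array([ 584.1, -247.1,   83. ]))]
15 361 x [-55.3 -41.4   8. ] y [-11.9   5.5  18.4]
22 917 x [-58.4 -49.8   3.7] y [-15.7   0.2  18.3]
29 585 x [-51.2 -32.1   6.4] y [-17.1   0.5  18.5]
36 580 x [-44.6 -24.6   6.4] y [-16.1   0.5  18.7]
43 568 x [-37.6 -18.3   6.2] y [-16.2   0.1  18.8]
50 658 x [-30.3 -10.1   0.8] y [-16.1   1.9  18.9]
57 745 x [-23.   -3.2   4. ] y [-16.6   1.7  18.7]
64 540 x [ 1.2  6.6 17.5] y [-15.8   2.9  19.1]
71 251 x [ 8.8 11.5 15.2] y [-16.1   1.9  18.7]
```

View pics/w2.png

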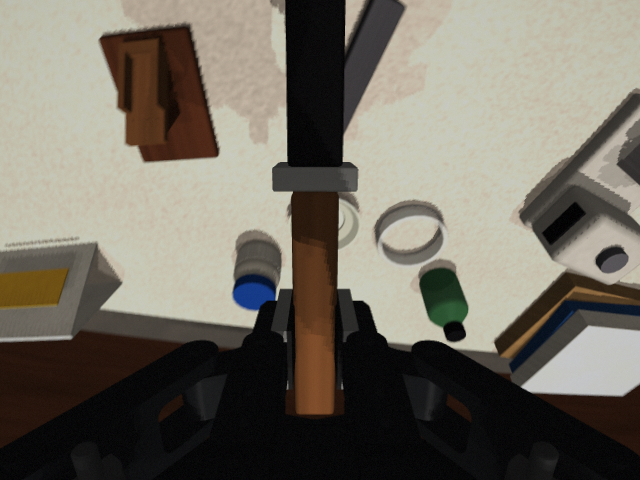

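```bash
cat > held.py <<'E'
from h import *
np.set_printoptions(precision=1,suppress=True,linewidth=150)
def held(W):
    s=state();T=R.from_quat(s["tool_rot"]).inv().apply(W.reshape(-1,3)-s["position"])
    k=(np.abs(T[:,1])<25)&(T[:,2]>-60)&(T[:,2]<15)&(T[:,0]>15)&(T[:,0]<140)
    T=T[k]; c=T[(np.abs(T[:,1])>10.5)]
    return T,c
if __name__=="__main__":
    W=np.load("w2.npz")["W"];T,c=held(W)
    print("collar x",np.percentile(c[:,0],[2,50,98]),len(c))
    for a in range(15,140,8):
        q=T[(T[:,0]>=a)&(T[:,0]<a+8)]
        if len(q)>5: print(a+4,len(q),"y",np.percentile(q[:,1],[2,98]),"z",np.percentile(q[:,2],[5,50,95]))
E
python3 held.py
```

```text
collar x [50.6 55.2 58.4] 611
19 944 y [-7.4  7.8] z [-21.8 -20.9 -19.7]
27 1002 y [-7.7  7.8] z [-21.8 -20.8 -19.6]
35 1054 y [-7.5  7.7] z [-21.7 -20.7 -19.5]
43 1115 y [-7.6  7.7] z [-21.7 -20.6 -19.4]
51 1669 y [-13.2  13.1] z [-21.6 -20.5 -19.3]
59 1823 y [-13.  13.] z [-21.5 -20.4 -16.4]
67 1460 y [-8.6  8.6] z [-21.5 -20.4 -19.3]
75 1513 y [-8.8  8.4] z [-21.4 -20.4 -19.2]
83 1580 y [-8.8  8.4] z [-21.4 -20.3 -19.2]
91 1597 y [-8.7  8.3] z [-21.4 -20.3 -19. ]
99 1664 y [-8.7  8.2] z [-21.3 -20.1 -19. ]
107 1031 y [-8.9  8.4] z [-21.3 -20.  -18.8]
```

```bash
python3 - <<'E'
from h import *
np.set_printoptions(precision=2,suppress=True)
Rr=R.from_euler("z",14.5,degrees=True);Rg=Rt(14.5,45)
o=np.array([580,-245,0]);bed=o+Rr.apply([3,0,83]);mt=np.array([40.6,0,-8.7])
n=Rr.apply([-2**-.5,0,2**-.5]);a=Rr.apply([2**-.5,0,2**-.5])
for dn,da in((100,8),(50,6),(1.5,3)): 
    t=bed+dn*n+da*a-Rg.apply(mt);print(dn,t);go(t,Rg)
E
```

```text
100 [ 553.67 -251.81  181.92]
pos [ 538.5 -104.6  273. ] shift [ 0.17 -0.49  0.25] turn [-0.02 -0.22 -0.04] q [-0.09  0.04  0.31  2.07 -0.32  0.65  2.21]
50 [ 586.53 -243.31  145.15]
pos [ 538.5 -104.6  273. ] shift [ 0.12 -0.49  0.41] turn [-0.02 -0.22 -0.04] q [-0.09  0.04  0.31  2.07 -0.32  0.65  2.21]
1.5 [ 617.68 -235.25  108.74]
pos [ 538.5 -104.6  273. ] shift [ 0.07 -0.48  0.57] turn [-0.02 -0.22 -0.04] q [-0.09  0.04  0.31  2.07 -0.32  0.65  2.21]
```

play_rows(commands=[0.05, -0.12, 0.0, -0.005, -0.06, -0.01, 1, 0.09, -0.24, 0.03, -0.01, -0.12, -0.02, 1, 0.13, -0.36, 0.1, -0.015, -0.17, -0.03, 1, 0.17, -0.49, 0.2, -0.02, -0.22, -0.04, 1, 0.17, -0.49, 0.25, -0.02, -0.22, -0.04, 1, 0.17, -0.49, 0.25, -0.02, -0.22, -0.04, 1, 0.17, -0.49, 0.25, -0.02, -0.22, -0.04, 1, 0.17, -0.49, 0.25, -0.02, -0.22, -0.04, 1, 0.17, -0.49, 0.25, -0.02, -0.22, -0.04, 1, 0.17, -0.49, 0.25, -0.02, -0.22, -0.04, 1])

```text
t: 7.4
position: [549.9, -211.9, 179.4]
tool_rot: [-0.128, 0.938, 0.048, 0.319]
contact_force: [0.9, -0.1, -4.3]
gripper_width: 14.6
gripper_force: 59.6
```

```bash
cat > r.py <<'E'
from h import *
np.set_printoptions(precision=4,suppress=True)
Rr=R.from_euler("z",14.5,degrees=True);Rg=Rt(14.5,45)
o=np.array([580,-245,0]);bed=o+Rr.apply([3,0,83]);mt=np.array([40.6,0,-8.7])
n=Rr.apply([-2**-.5,0,2**-.5]);a=Rr.apply([2**-.5,0,2**-.5])
for dn,da in((100,8),(50,6),(15,4),(1.5,3)): 
    t=bed+dn*n+da*a-Rg.apply(mt);print(dn);go(t,Rg)
E
python3 r.py
```

```text
100
pos [ 549.9 -211.9  179.4] shift [ 0.0133 -0.1312 -0.0222] turn [ 0.0137 -0.0823  0.0068] q [ 1.31  0.43 -0.96  2.11 -0.34  0.29  2.63]
50
pos [ 549.9 -211.9  179.4] shift [-0.0016 -0.1349  0.1439] turn [ 0.0137 -0.0823  0.0068] q [ 1.31  0.43 -0.96  2.11 -0.34  0.29  2.63]
15
pos [ 549.9 -211.9  179.4] shift [-0.01   -0.1374  0.2605] turn [ 0.0137 -0.0823  0.0068] q [ 1.31  0.43 -0.96  2.11 -0.34  0.29  2.63]
1.5
pos [ 549.9 -211.9  179.4] shift [-0.0125 -0.1383  0.3055] turn [ 0.0137 -0.0823  0.0068] q [ 1.31  0.43 -0.96  2.11 -0.34  0.29  2.63]
```

```bash
cat > kin.py <<'E'
from h import *
import itertools
from scipy.optimize import least_squares
S=[([-1.321,.469,-.049,1.534,.024,1.141,-.082],[185.6,648.4,230.2],R.from_quat([.139,.99,-.001,0])),
([-.82,.16,.03,1.91,0,1.08,.76],[381,324.9,259.2],R.from_quat([.012,1,-.001,.002])),
([-.45,.21,.23,1.84,-.06,1.09,1.39],[527.4,91.4,258.2],R.from_quat([-.007,1,0,0])),
([-.35,.6,.17,1.97,-.17,.59,1.57],[564.4,81.7,3.2],R.from_quat([-.029,1,0,0])),
([-.09,.04,.31,2.07,-.33,.65,2.22],[539,-103.8,275.3],R.from_quat([-.096,.971,.026,.219])),
([1.31,.43,-.96,2.11,-.34,.29,2.63],[549.9,-211.9,179.4],R.from_quat([-.128,.938,.048,.319]))]
AX="zyzyzyz"
def rots(q,sg,c1,c7):
    ang=np.array(q)*sg;ang[0]+=c1;ang[6]+=c7;out=[R.identity()]
    for a,x in zip(ang,AX): out.append(out[-1]*R.from_euler(x,a))
    return out
def oerr(sg,c1,c7): return np.concatenate([(rots(q,sg,c1,c7)[-1].inv()*r).as_rotvec() for q,_,r in S])
def fit():
    best=None
    for s in itertools.product((1,-1),repeat=3):
      for c in(0,np.pi/2,np.pi,-np.pi/2):
        sg=np.array([-1,1,s[0],1,s[1],1,s[2]])
        f=least_squares(lambda v:oerr(sg,v[0],v[1]),[0,c])
        if best is None or f.cost<best[0]: best=(f.cost,sg,f.x)
    return best
def lin(sg,c):
    # unknowns: h(z after J1), l1 z, e x (after j3), e2 x, l2 z (after j4/5), w x (after j6), l3 z
    A=[];b=[]
    for q,p,_ in S:
        r=rots(q,sg,*c);X=[1,0,0];Z=[0,0,1]
        A.append(np.c_[r[0].apply(Z),r[3].apply(Z),r[3].apply(X),r[4].apply(X),r[4].apply(Z),r[6].apply(X),r[6].apply(Z)]);b.append(p)
    A=np.vstack(A);b=np.concatenate(b)
    x=np.linalg.lstsq(np.vstack([A,.3*np.diag([0,0,1,1,0,1,0])]),np.r_[b,np.zeros(7)],rcond=None)[0];return x,(A@x-b).reshape(-1,3)
def fk(q,sg,c,x):
    r=rots(q,sg,*c);X=np.array([1,0,0]);Z=np.array([0,0,1])
    return sum(x[i]*r[k].apply(v) for i,(k,v) in enumerate(((0,Z),(3,Z),(3,X),(4,X),(4,Z),(6,X),(6,Z)))),r[-1]
LIM=np.array([[-2.59,2.59],[-.33,1.99],[-1.39,1.29],[.1,2.45],[-1.04,4.18],[.21,1.99],[-2.66,2.66]])
def ik(pos,Rg,M,n=40,seed=0,q0=None):
    rng=np.random.default_rng(seed);out=[]
    def e(q):
        p,r=fk(q,*M);return np.r_[(p-pos)/100,(r.inv()*Rg).as_rotvec()*2]
    for i in range(n):
        g=q0 if q0 is not None and i==0 else rng.uniform(LIM[:,0],LIM[:,1])
        f=least_squares(e,np.clip(g,LIM[:,0]+.01,LIM[:,1]-.01),bounds=(LIM[:,0],LIM[:,1]),max_nfev=60)
        if f.cost<1e-4: out.append(f.x)
    return out
E
python3 - <<'E'
from kin import *
np.set_printoptions(precision=2,suppress=True,linewidth=150)
b=fit();print(b);x,e=lin(b[1],b[2]);print(x);print(e)
M=(b[1],b[2],x)
import pickle;pickle.dump(M,open("M.pkl","wb"))
Rg=Rt(14.5,45);F=R.from_euler("z",180,degrees=True)
for nm,pos,r in(("rest",[617.7,-235,109],Rg),("restflip",[617.7,-235,109],Rg*F)):
    print(nm);[print(q) for q in ik(np.array(pos),r,M,25)]
E
```

```text
(np.float64(0.00016571287363630508), array([-1,  1, -1,  1, -1,  1, -1]), array([-0.  ,  1.57]))
[212.86 471.6   -2.1  -16.34 448.95 -42.46 228.95]
[[-41.62   3.62   2.29]
 [-17.01  40.23 -10.27]
 [  1.38  40.84  -2.4 ]
 [-13.53  29.11   5.59]
 [ -6.84  18.44   1.16]
 [  0.17   1.1    3.64]]
rest
[ 1.4   0.99 -1.14  1.97  1.25  0.23  1.41]
[ 1.41  1.   -1.16  1.97  1.28  0.25  1.39]
[ 1.48  1.19 -1.35  1.95  1.48  0.46  1.31]
[ 1.4   0.98 -1.13  1.97  1.23  0.22  1.42]
[ 1.39  0.97 -1.13  1.97  1.22  0.21  1.43]
[ 1.41  0.99 -1.15  1.97  1.26  0.23  1.4 ]
restflip
[ 1.39  0.97 -1.13  1.97  1.22  0.21 -1.71]
[ 1.4   0.98 -1.14  1.97  1.24  0.22 -1.73]
[ 1.41  1.   -1.16  1.97  1.28  0.25 -1.75]
[ 1.39  0.97 -1.13  1.97  1.23  0.21 -1.72]
```

```bash
python3 - <<'E'
import re
s=open("kin.py").read()
s=s.replace("r[6].apply(X),r[6].apply(Z)])","r[6].apply(X),r[6].apply(Z),r[1].apply(Y),r[3].apply(Y),r[5].apply(Y)])")
s=s.replace("X=[1,0,0];Z=[0,0,1]","X=[1,0,0];Z=[0,0,1];Y=[0,1,0]").replace("np.diag([0,0,1,1,0,1,0])","np.diag([0,0,1,1,0,1,0,.3,.3,.3])").replace("np.zeros(7)","np.zeros(10)")
s=s.replace("Z=np.array([0,0,1])","Z=np.array([0,0,1]);Y=np.array([0,1,0])").replace("(6,X),(6,Z))","(6,X),(6,Z),(1,Y),(3,Y),(5,Y))")
open("kin.py","w").write(s)
E
python3 - <<'E'
from kin import *
np.set_printoptions(precision=2,suppress=True,linewidth=150)
b=fit();x,e=lin(b[1],b[2]);print(x);print(e)
M=(b[1],b[2],x)
import pickle;pickle.dump(M,open("M.pkl","wb"))
Rg=Rt(14.5,45);F=R.from_euler("z",180,degrees=True)
print(fk(S[-1][0],*M)[0])
for nm,pos,r in(("rest",[617.7,-235,109],Rg),("restflip",[617.7,-235,109],Rg*F),("hover",[554,-252,182],Rg)):
    print(nm);[print(q) for q in ik(np.array(pos),r,M,30)]
print(ik(np.array([617.7,-235,109]),Rg,M,1,q0=state()["q"]))
E
```

```text
[233.97 550.84   3.59  -1.71 460.54  -3.24 302.06 -26.47  -1.4  -13.78]
[[ 1.57 -0.57  0.3 ]
 [ 0.08 -1.71 -2.94]
 [ 1.84  3.29  3.35]
 [-1.53 -0.59 -1.46]
 [-0.49  1.12 -0.2 ]
 [ 0.09 -1.11  0.96]]
[ 549.99 -213.01  180.36]
rest
[ 1.39  0.89 -1.18  2.1   1.6   0.21  0.95]
[ 1.39  0.89 -1.18  2.1   1.6   0.21  0.95]
[ 1.39  0.89 -1.18  2.1   1.6   0.21  0.95]
[ 1.39  0.89 -1.18  2.09  1.56  0.21  0.98]
[ 1.39  0.89 -1.18  2.1   1.6   0.21  0.95]
[ 1.4   0.9  -1.19  2.1   1.6   0.22  0.95]
[ 1.41  0.93 -1.22  2.1   1.6   0.26  0.96]
[ 1.39  0.89 -1.18  2.1   1.6   0.21  0.95]
restflip
[ 1.39  0.89 -1.18  2.1   1.6   0.21 -2.19]
[ 1.45  1.03 -1.33  2.09  1.63  0.39 -2.16]
[ 1.39  0.9  -1.18  2.1   1.6   0.22 -2.19]
[ 1.39  0.89 -1.18  2.1   1.6   0.21 -2.19]
hover
[ 1.61  0.73 -1.32  2.14  0.72  0.22  1.76]
[ 1.63  0.81 -1.39  2.14  0.97  0.28  1.54]
[ 1.6   0.72 -1.3   2.13  0.64  0.21  1.83]
[ 1.62  0.77 -1.36  2.14  0.87  0.25  1.62]
[ 1.6   0.72 -1.3   2.13  0.64  0.21  1.83]
[ 1.63  0.8  -1.38  2.14  0.94  0.27  1.57]
[ 1.6   0.71 -1.3   2.13  0.66  0.21  1.81]
[]
```

```bash
python3 - <<'E'
from kin import *
import pickle
np.set_printoptions(precision=2,suppress=True,linewidth=150)
M=pickle.load(open("M.pkl","rb"));F=R.from_euler("z",180,degrees=True)
def show(nm,pos,r,n=14):
    s=ik(np.array(pos),r,M,n);print(nm,len(s))
    if s:
        mg=[np.min(np.minimum(q-LIM[:,0],LIM[:,1]-q)) for q in s];i=int(np.argmax(mg));print("   best",s[i],round(mg[i],2))
Rr=R.from_euler("z",14.5,degrees=True);a=Rr.apply([2**-.5,0,2**-.5])
bed=np.array([580,-245,0])+Rr.apply([3,0,83])
for T in(45,40,35): show(f"place{T}",bed-Rt(14.5,T).apply([40.6,0,-8.7]),Rt(14.5,T))
h=bed+57*a
for T in(10,0,-15,-30,-45):
    for f,nm in((R.identity(),""),(F,"flip")):
        g=Rt(14.5,T)*f;show(f"regrasp{T}{nm}",h+g.apply([0,0,12]),g)
        g2=Rt(-14.5,T+45)*f;show(f"  insert{T+45}{nm}",np.array([528,278,106+57])+g2.apply([0,0,12]),g2)
E
```

```text
place45 2
   best [ 1.4   0.92 -1.2   2.09  1.59  0.23  0.97] 0.02
place40 3
   best [ 1.4   0.99 -1.31  2.06  1.46  0.44  1.11] 0.08
place35 4
   best [ 1.26  0.79 -1.09  2.02  1.03  0.32  1.39] 0.11
regrasp10 4
   best [ 0.82  0.61 -0.68  1.76  0.42  0.76  1.81] 0.55
  insert55 6
   best [-0.84  0.42 -0.09  2.25  1.62  0.88 -0.98] 0.2
regrasp10flip 7
   best [ 0.78  0.6  -0.62  1.76  0.36  0.75 -1.29] 0.54
  insert55flip 1
   best [-1.73  0.69  1.11  2.3   1.55  0.24  2.09] 0.03
regrasp0 3
   best [ 0.56  0.6  -0.38  1.66  0.26  0.93  1.91] 0.72
  insert45 4
   best [-0.4   0.43 -0.54  2.18  1.48  0.9  -0.73] 0.27
regrasp0flip 7
   best [ 0.6   0.61 -0.44  1.66  0.31  0.94 -1.27] 0.73
  insert45flip 2
   best [-0.47  0.41 -0.46  2.18  1.46  0.87  2.41] 0.25
regrasp-15 3
   best [ 0.49  0.7  -0.4   1.5   0.37  1.25  1.81] 0.74
  insert30 7
   best [-0.2   0.42 -0.68  2.06  1.12  0.81 -0.32] 0.39
regrasp-15flip 6
   best [ 0.43  0.69 -0.29  1.5   0.31  1.23 -1.28] 0.76
  insert30flip 12
   best [-1.59  0.55  1.1   2.11 -0.22  0.41 -2.28] 0.19
regrasp-30 5
   best [ 0.39  0.81 -0.33  1.34  0.41  1.54  1.8 ] 0.45
  insert15 4
   best [-0.07  0.46 -0.75  1.93  0.74  0.85  0.09] 0.52
regrasp-30flip 4
   best [ 0.03  0.81  0.28  1.35  0.06  1.47 -1.05] 0.52
  insert15flip 7
   best [-1.22  0.43  0.72  1.97 -0.14  0.66 -2.28] 0.38
regrasp-45 1
   best [0.11 0.92 0.11 1.2  0.24 1.74 1.99] 0.25
  insert0 7
   best [-0.39  0.43 -0.22  1.81  0.12  0.92  0.66] 0.64
regrasp-45flip 4
   best [-0.08  0.96  0.48  1.21  0.03  1.71 -0.97] 0.28
  insert0flip 5
   best [-0.83  0.43  0.36  1.83 -0.19  0.92 -2.21] 0.45
```

```bash
sed -i 's/^Rg=.*//; s/Rg=Rt(14.5,45)/import sys;TT=float(sys.argv[1]);Rg=Rt(14.5,TT)/; s/(1.5,3)/(2,4)/; s/(15,4)/(15,5)/' r.py; python3 r.py 40
```

```text
100
pos [ 549.9 -211.9  179.4] shift [ 0.0148 -0.1315 -0.0102] turn [ 0.0134 -0.0268  0.0074] q [ 1.31  0.43 -0.96  2.11 -0.34  0.29  2.63]
50
pos [ 549.9 -211.9  179.4] shift [-0.0001 -0.1351  0.1559] turn [ 0.0134 -0.0268  0.0074] q [ 1.31  0.43 -0.96  2.11 -0.34  0.29  2.63]
15
pos [ 549.9 -211.9  179.4] shift [-0.0118 -0.1376  0.272 ] turn [ 0.0134 -0.0268  0.0074] q [ 1.31  0.43 -0.96  2.11 -0.34  0.29  2.63]
2
pos [ 549.9 -211.9  179.4] shift [-0.0141 -0.1386  0.3154] turn [ 0.0134 -0.0268  0.0074] q [ 1.31  0.43 -0.96  2.11 -0.34  0.29  2.63]
```

play_rows(commands=[0.0148, -0.1315, -0.01, 0.0134, -0.0268, 0.0074, 1, 0.0148, -0.1315, -0.01, 0.0134, -0.0268, 0.0074, 1, 0.0148, -0.1315, -0.01, 0.0134, -0.0268, 0.0074, 1, 0.0148, -0.1315, -0.01, 0.0134, -0.0268, 0.0074, 1, 0.0148, -0.1315, -0.01, 0.0134, -0.0268, 0.0074, 1, 0.0148, -0.1315, -0.01, 0.0134, -0.0268, 0.0074, 1, 0.0148, -0.1315, -0.01, 0.0134, -0.0268, 0.0074, 1, 0.0148, -0.1315, -0.01, 0.0134, -0.0268, 0.0074, 1, 0.0148, -0.1315, -0.01, 0.0134, -0.0268, 0.0074, 1, 0.0148, -0.1315, -0.01, 0.0134, -0.0268, 0.0074, 1])

```text
t: 8.23
position: [554.3, -254.1, 178.3]
tool_rot: [-0.116, 0.933, 0.041, 0.338]
contact_force: [-0.0, 0.4, -1.1]
gripper_width: 14.7
gripper_force: 59.6
```

```bash
python3 r.py 40
```

```text
100
pos [ 554.3 -254.1  178.3] shift [-0.0056  0.0079  0.0026] turn [-0.0031 -0.0026 -0.002 ] q [ 1.4   0.49 -1.    2.08 -0.28  0.27  2.64]
50
pos [ 554.3 -254.1  178.3] shift [-0.0142  0.0087  0.1692] turn [-0.0031 -0.0026 -0.002 ] q [ 1.4   0.49 -1.    2.08 -0.28  0.27  2.64]
15
pos [ 554.3 -254.1  178.3] shift [-0.0215  0.0093  0.2857] turn [-0.0031 -0.0026 -0.002 ] q [ 1.4   0.49 -1.    2.08 -0.28  0.27  2.64]
2
pos [ 554.3 -254.1  178.3] shift [-0.0222  0.0095  0.3291] turn [-0.0031 -0.0026 -0.002 ] q [ 1.4   0.49 -1.    2.08 -0.28  0.27  2.64]
```

```bash
python3 r.py 44
```

```text
100
pos [ 554.3 -254.1  178.3] shift [-0.0073  0.0078 -0.0069] turn [-0.0032 -0.047  -0.0018] q [ 1.4   0.49 -1.    2.08 -0.28  0.27  2.64]
50
pos [ 554.3 -254.1  178.3] shift [-0.0159  0.0087  0.1597] turn [-0.0032 -0.047  -0.0018] q [ 1.4   0.49 -1.    2.08 -0.28  0.27  2.64]
15
pos [ 554.3 -254.1  178.3] shift [-0.0232  0.0093  0.2761] turn [-0.0032 -0.047  -0.0018] q [ 1.4   0.49 -1.    2.08 -0.28  0.27  2.64]
2
pos [ 554.3 -254.1  178.3] shift [-0.0238  0.0095  0.3196] turn [-0.0032 -0.047  -0.0018] q [ 1.4   0.49 -1.    2.08 -0.28  0.27  2.64]
```

play_rows(commands=[-0.01, 0.008, 0.03, -0.0032, -0.015, -0.0018, 1, -0.012, 0.0082, 0.06, -0.0032, -0.03, -0.0018, 1, -0.014, 0.0085, 0.09, -0.0032, -0.047, -0.0018, 1, -0.015, 0.0087, 0.12, -0.0032, -0.047, -0.0018, 1, -0.0159, 0.0087, 0.14, -0.0032, -0.047, -0.0018, 1, -0.0159, 0.0087, 0.1597, -0.0032, -0.047, -0.0018, 1, -0.0159, 0.0087, 0.1597, -0.0032, -0.047, -0.0018, 1, -0.0159, 0.0087, 0.1597, -0.0032, -0.047, -0.0018, 1, -0.0159, 0.0087, 0.1597, -0.0032, -0.047, -0.0018, 1, -0.0159, 0.0087, 0.1597, -0.0032, -0.047, -0.0018, 1])

```text
t: 9.07
position: [587.4, -253.2, 158.3]
tool_rot: [-0.121, 0.923, 0.057, 0.361]
contact_force: [0.7, 0.9, -1.0]
gripper_width: 14.5
gripper_force: 59.7
```

```bash
python3 r.py 44;python3 r.py 40
```

```text
100
pos [ 587.4 -253.2  158.3] shift [ 0.0258  0.0354 -0.1278] turn [ 0.0146 -0.0121 -0.0008] q [ 1.36  0.6  -1.    2.05 -0.26  0.21  2.66]
50
pos [ 587.4 -253.2  158.3] shift [0.0264 0.0316 0.039 ] turn [ 0.0146 -0.0121 -0.0008] q [ 1.36  0.6  -1.    2.05 -0.26  0.21  2.66]
15
pos [ 587.4 -253.2  158.3] shift [0.0255 0.0289 0.1557] turn [ 0.0146 -0.0121 -0.0008] q [ 1.36  0.6  -1.    2.05 -0.26  0.21  2.66]
2
pos [ 587.4 -253.2  158.3] shift [0.0272 0.0279 0.1991] turn [ 0.0146 -0.0121 -0.0008] q [ 1.36  0.6  -1.    2.05 -0.26  0.21  2.66]
100
pos [ 587.4 -253.2  158.3] shift [ 0.028   0.0352 -0.1184] turn [ 0.0146  0.0324 -0.0003] q [ 1.36  0.6  -1.    2.05 -0.26  0.21  2.66]
50
pos [ 587.4 -253.2  158.3] shift [0.0286 0.0314 0.0484] turn [ 0.0146  0.0324 -0.0003] q [ 1.36  0.6  -1.    2.05 -0.26  0.21  2.66]
15
pos [ 587.4 -253.2  158.3] shift [0.0277 0.0287 0.1651] turn [ 0.0146  0.0324 -0.0003] q [ 1.36  0.6  -1.    2.05 -0.26  0.21  2.66]
2
pos [ 587.4 -253.2  158.3] shift [0.0294 0.0277 0.2085] turn [ 0.0146  0.0324 -0.0003] q [ 1.36  0.6  -1.    2.05 -0.26  0.21  2.66]
```

```bash
python3 - <<'E'
from kin import *
import pickle
np.set_printoptions(precision=2,suppress=True,linewidth=150)
M=pickle.load(open("M.pkl","rb"))
Rr=R.from_euler("z",14.5,degrees=True)
bed=np.array([580,-245,0])+Rr.apply([3,0,83]);n=Rr.apply([-2**-.5,0,2**-.5])
q=np.array(state()["q"])
for T in(42,40,38,36,34,30):
    s=ik(bed+2*n-Rt(14.5,T).apply([40.6,0,-8.7]),Rt(14.5,T),M,1,q0=q);print(T,s)
for ty in(-40,-20,20,40):
    s=ik(np.array([560,-250,200]),Rt(14.5+ty,38),M,1,q0=q);print("yaw",ty,s)
E
```

```text
42 []
40 []
38 []
36 []
34 [array([ 0.92,  0.55, -0.59,  2.  , -0.39,  0.23,  2.66])]
30 []
yaw -40 []
yaw -20 [array([ 0.78,  0.24, -0.36,  2.13, -0.7 ,  0.21,  2.58])]
yaw 20 []
yaw 40 []
```

```bash
python3 - <<'E'
from kin import *
import pickle
np.set_printoptions(precision=2,suppress=True,linewidth=150)
M=pickle.load(open("M.pkl","rb"));F=R.from_euler("z",180,degrees=True)
def show(nm,pos,r,n=12,q0=None):
    s=ik(np.array(pos),r,M,n,q0=q0);print(nm,len(s))
    if s:
        mg=[np.min(np.minimum(q-LIM[:,0],LIM[:,1]-q)) for q in s];i=int(np.argmax(mg));print("   best",s[i],round(mg[i],2));return s[0] if q0 is not None else s[i]
Rr=R.from_euler("z",14.5,degrees=True)
bed=np.array([580,-245,0])+Rr.apply([3,0,83])
d=np.array([-.35,.6,.17,1.97,-.17,.59,1.57])
for T in(-20,-25): 
    q=show(f"desk{T}",[564,82,6],Rt(0,T),1,q0=d)
    q=show("up",[560,-50,200],Rt(7,T+20),1,q0=q)
    P=T+45;ax=Rr.apply([2**-.5,0,2**-.5])
    q=show(f"hover{P}",bed+[-50,0,60]+40*ax+Rt(14.5,P).apply([0,0,10]),Rt(14.5,P),1,q0=q)
    show(f"place{P}",bed+40*ax+Rt(14.5,P).apply([0,0,10]),Rt(14.5,P),1,q0=q)
go([540,-100,260],Rt(10,20));go([560,70,150],Rt(0,0))
E
```

```text
desk-20 0
up 1
   best [ 0.92  0.73 -1.37  1.81  0.76  1.27  1.03] 0.02
hover25 1
   best [ 1.42  0.8  -1.39  1.99  0.93  0.72  1.46] 0.0
place25 1
   best [ 1.28  0.9  -1.27  1.94  1.09  0.69  1.35] 0.12
desk-25 0
up 1
   best [ 0.88  0.79 -1.38  1.76  0.76  1.38  1.02] 0.01
hover20 1
   best [ 1.37  0.8  -1.39  1.94  0.91  0.84  1.45] 0.0
place20 1
   best [ 1.23  0.89 -1.25  1.89  1.02  0.78  1.38] 0.14
pos [ 587.4 -253.2  158.3] shift [-0.21  0.54 -0.25] turn [0.04 0.25 0.05] q [ 1.36  0.6  -1.    2.05 -0.26  0.21  2.66]
pos [ 587.4 -253.2  158.3] shift [-0.11  1.06  0.17] turn [0.07 0.47 0.16] q [ 1.36  0.6  -1.    2.05 -0.26  0.21  2.66]
```

play_rows(commands=[0, 0, -0.08, 0, 0, 0, 1, -0.04, 0.02, -0.16, 0.01, 0.03, 0.01, 1, -0.08, 0.1, -0.22, 0.01, 0.07, 0.01, 1, -0.12, 0.2, -0.25, 0.02, 0.11, 0.02, 1, -0.16, 0.3, -0.25, 0.02, 0.15, 0.03, 1, -0.2, 0.42, -0.25, 0.03, 0.2, 0.04, 1, -0.21, 0.54, -0.25, 0.04, 0.25, 0.05, 1, -0.21, 0.65, -0.25, 0.04, 0.3, 0.06, 1, -0.21, 0.76, -0.2, 0.05, 0.36, 0.08, 1, -0.2, 0.88, -0.15, 0.06, 0.42, 0.11, 1])

```text
t: 9.9
position: [531.4, 0.6, 240.0]
tool_rot: [-0.037, 0.998, 0.001, 0.047]
contact_force: [0.7, -0.4, -1.0]
gripper_width: 14.2
gripper_force: 59.6
```

```bash
python3 -c "
from h import *
go([560,65,120],Rt(0));go([560,65,5],Rt(0))"
```

```text
pos [531.4   0.6 240. ] shift [-0.0732  0.2077  0.4083] turn [0.0011 0.0598 0.0476] q [ 0.56  0.26 -0.76  1.89  0.23  0.97  1.35]
pos [531.4   0.6 240. ] shift [-0.0373  0.2084  0.79  ] turn [0.0011 0.0598 0.0476] q [ 0.56  0.26 -0.76  1.89  0.23  0.97  1.35]
```

play_rows(commands=[-0.07, 0.1, 0.1, 0, 0.03, 0.02, 1, -0.0732, 0.2, 0.2, 0.001, 0.06, 0.0476, 1, -0.0732, 0.2077, 0.3, 0.001, 0.06, 0.0476, 1, -0.0732, 0.2077, 0.4083, 0.001, 0.06, 0.0476, 1, -0.066, 0.208, 0.5, 0.001, 0.06, 0.0476, 1, -0.055, 0.2082, 0.6, 0.001, 0.06, 0.0476, 1, -0.047, 0.2083, 0.69, 0.001, 0.06, 0.0476, 1, -0.041, 0.2083, 0.75, 0.001, 0.06, 0.0476, 1, -0.0385, 0.2084, 0.775, 0.001, 0.06, 0.0476, 1, -0.0373, 0.2084, 0.788, 0.001, 0.06, 0.0476, 1])

```text
t: 10.73
position: [557.2, 65.7, 4.3]
tool_rot: [-0.002, 1.0, 0.002, -0.003]
contact_force: [-14.7, -3.8, 38.1]
gripper_width: 14.7
gripper_force: 65.1
```

```bash
python3 -c "
from h import *
s=state();print(s['contact_force'],s['position'])
go([560,65,5],Rt(0))
g=Rt(0,-22)
# after release: back off upward, then tilt about the grasp point
go([560,65,50],Rt(0));go(np.array([575,65,16+60])+g.apply([0,0,12]),g);go(np.array([575,65,16])+g.apply([0,0,12]),g)
"
```

```text
[-14.68888765  -3.78487477  38.14261674] [557.24489993  65.67014396   4.33004018]
pos [557.2  65.7   4.3] shift [-0.0092 -0.0023 -0.0023] turn [ 0.0019 -0.0043  0.0024] q [ 0.24  0.66 -0.57  1.95  0.53  0.69  0.91]
pos [557.2  65.7   4.3] shift [-0.0081 -0.0018 -0.1523] turn [ 0.0019 -0.0043  0.0024] q [ 0.24  0.66 -0.57  1.95  0.53  0.69  0.91]
pos [557.2  65.7   4.3] shift [-0.0428 -0.0018 -0.2021] turn [0.0014 0.2401 0.0027] q [ 0.24  0.66 -0.57  1.95  0.53  0.69  0.91]
pos [557.2  65.7   4.3] shift [-0.0442 -0.0024 -0.0021] turn [0.0014 0.2401 0.0027] q [ 0.24  0.66 -0.57  1.95  0.53  0.69  0.91]
```

play_rows(commands=[0, 0, -0.005, 0, 0, 0, 1, 0, 0, -0.006, 0, 0, 0, -1, 0, 0, -0.006, 0, 0, 0, -1, 0, 0, -0.006, 0, 0, 0, -1, 0, 0, -0.006, 0, 0, 0, -1, 0, 0, -0.006, 0, 0, 0, -1, 0, 0, -0.06, 0, 0, 0, -1, -0.015, -0.001, -0.1, 0, 0.08, 0.001, -1, -0.015, -0.001, -0.1, 0, 0.16, 0.002, -1, -0.015, -0.001, -0.1, 0.001, 0.24, 0.0027, -1])

```text
t: 11.57
position: [564.6, 65.3, 35.9]
tool_rot: [-0.0, 0.982, 0.002, -0.188]
contact_force: [0.8, 0.1, -0.9]
gripper_width: 85.2
gripper_force: 0.0
```

```bash
python3 - <<'E'
from h import *
np.set_printoptions(precision=1,suppress=True)
c=calibration("wrist");p,d=camera("wrist");W=cloud("wrist",d,c);cv2.imwrite("pics/w3.png",p[:,:,::-1])
m=(np.abs(W[...,0]-517)<95)&(np.abs(W[...,1]-66)<30)&(W[...,2]>15)&(W[...,2]<33);P=W[m]
for a in np.arange(430,610,10):
    q=P[(P[:,0]>=a)&(P[:,0]<a+10)]
    if len(q): print(a+5,np.percentile(q[:,1],[1,99]),len(q),np.median(q[:,2]))
print(state()["gripper_width"])
g=Rt(0,-22);go(np.array([565,65.5,19])+g.apply([0,0,12]),g)
E
```

```text
435 [57.1 73.9] 85 23.39786417590068
445 [57.1 74.7] 674 23.665832507327814
455 [57.2 75.2] 719 23.646286123994187
465 [57.2 75. ] 738 23.613068129394797
475 [57.3 74.9] 753 23.71257010581639
485 [57.3 74.8] 779 23.714817056322744
495 [57.4 74.7] 788 23.69509196742365
505 [52.4 79.7] 1236 23.58101457910037
515 [58.4 74.2] 745 23.67062538014036
525 [58.4 74.2] 738 23.670567786785906
535 [58.5 74.1] 763 23.660470345815305
545 [58.5 74. ] 769 23.672678648086798
555 [58.5 74. ] 793 23.690394092420288
565 [58.5 74.4] 782 23.715209503648964
575 [58.5 74.4] 814 23.763123027741294
585 [58.6 74.3] 808 23.739990504090933
595 [58.6 74.3] 609 23.688990817875624
85.34976972470176
pos [567.5  64.8  32. ] shift [-0.   0.   0.1] turn [ 0.  0. -0.] q [ 0.2  0.8 -0.6  1.6  0.3  1.2  1.1]
```

```bash
python3 -c "
from h import *
g=Rt(0,-22);go(np.array([565,66.3,19])+g.apply([0,0,12]),g)"
```

```text
pos [567.5  64.8  32. ] shift [-0.0083  0.0045  0.0835] turn [ 0.0042  0.0007 -0.0012] q [ 0.25  0.81 -0.62  1.64  0.35  1.21  1.09]
```

play_rows(commands=[-0.0083, 0.0045, 0.03, 0.004, 0, -0.001, -1, -0.0083, 0.0045, 0.06, 0.004, 0, -0.001, -1, -0.0083, 0.0045, 0.0835, 0.004, 0, -0.001, -1, -0.0083, 0.0045, 0.0835, 0.004, 0, -0.001, 1, -0.0083, 0.0045, 0.0835, 0.004, 0, -0.001, 1, -0.0083, 0.0045, 0.0835, 0.004, 0, -0.001, 1, -0.0083, 0.0045, 0.0835, 0.004, 0, -0.001, 1, -0.0083, 0.0045, 0.0835, 0.004, 0, -0.001, 1, -0.0083, 0.0045, 0.0835, 0.004, 0, -0.001, 1, -0.0083, 0.0045, 0.0835, 0.004, 0, -0.001, 1])

```text
t: 12.45
position: [557.2, 66.9, 10.2]
tool_rot: [-0.002, 0.982, -0.001, -0.186]
contact_force: [-0.1, -0.6, 3.8]
gripper_width: 14.0
gripper_force: 61.9
```

```bash
python3 -c "
from h import *
s=state();print(s['gripper_width'],s['gripper_force'],s['contact_force'])
go([560,50,200],Rt(0,-10));go([550,-110,250],Rt(14.5,15))"
```

```text
14.016217702647602 61.94395422935486 [-0.13185767 -0.59346474  3.84758354]
pos [557.2  66.9  10.2] shift [ 0.2234 -0.0575 -0.5919] turn [-0.0018 -0.1276  0.0018] q [ 0.24  0.82 -0.61  1.68  0.37  1.15  1.07]
pos [557.2  66.9  10.2] shift [ 0.3168 -0.591  -0.7331] turn [ 0.0079 -0.4034 -0.1614] q [ 0.24  0.82 -0.61  1.68  0.37  1.15  1.07]
```

play_rows(commands=[0.045, 0, -0.11, 0, 0, 0, 1, 0.09, 0, -0.22, 0, 0, 0, 1, 0.13, -0.02, -0.33, 0, -0.03, 0, 1, 0.18, -0.04, -0.45, 0, -0.08, 0, 1, 0.2234, -0.0575, -0.58, 0, -0.13, 0, 1, 0.24, -0.15, -0.63, 0, -0.19, -0.03, 1, 0.26, -0.26, -0.67, 0, -0.25, -0.06, 1, 0.28, -0.37, -0.7, 0.003, -0.31, -0.1, 1, 0.3, -0.48, -0.72, 0.006, -0.36, -0.13, 1, 0.3168, -0.59, -0.733, 0.008, -0.4, -0.16, 1])

```text
t: 13.28
position: [548.7, -110.7, 250.3]
tool_rot: [-0.126, 0.984, 0.015, 0.128]
contact_force: [0.4, -0.1, -0.7]
gripper_width: 14.2
gripper_force: 61.3
```

```bash
cat > held2.py <<'E'
from held import *
c=calibration("wrist");p,d=camera("wrist");W=cloud("wrist",d,c)
s=state();T=R.from_quat(s["tool_rot"]).inv().apply(W.reshape(-1,3)-s["position"])
k=(np.abs(T[:,1])<20)&(T[:,2]>-50)&(T[:,2]<60)&(T[:,0]>10)&(T[:,0]<170);T=T[k]
cc=T[(np.abs(T[:,1])>10.5)&(np.abs(T[:,1])<14)]
k=(np.abs(T[:,1])<6);T=T[k]
f=np.polyfit(T[:,0],T[:,2],1)
for _ in range(4):
    r=np.abs(np.polyval(f,T[:,0])-T[:,2])<3; f=np.polyfit(T[r,0],T[r,2],1)
ang=np.degrees(np.arctan(f[0]));print("pitch",ang,"f",f,r.sum(),"x range",T[r,0].min(),T[r,0].max(),"y",T[r,1].mean())
u=np.array([np.cos(np.radians(ang)),np.sin(np.radians(ang))]) # along ink dir in (x,z)
q=cc[np.abs(np.polyval(f,cc[:,0])-cc[:,2])<2];print("collar top x",np.percentile(q[:,0],[2,50,98]),len(q))
xc=(np.percentile(q[:,0],2)+np.percentile(q[:,0],98))/2
top=np.array([xc,np.polyval(f,xc)]);nrm=np.array([-u[1],u[0]])
mid=top+12*nrm-14*u;print("mid in tool",mid)
E
python3 held2.py
```

```text
pitch 21.647849898909566 f [  0.4 -11.3] 2778 x range 10.053506612630006 108.91951857904024 y 3.5001066883152263
collar top x [ 12.   55.6 106.4] 2232
mid in tool [41.8 18.2]
```

```bash
cat >> held2.py <<'E'
T=R.from_quat(s["tool_rot"]).inv().apply(W.reshape(-1,3)-s["position"])
T=T[(np.abs(T[:,1])<25)&(np.abs(np.polyval(f,T[:,0])-T[:,2])<2.5)]
for a in range(10,120,4):
    q=T[(T[:,0]>=a)&(T[:,0]<a+4)]
    if len(q)>5: print(a+2,len(q),np.percentile(q[:,1],[1,99]))
cv2.imwrite("pics/w4.png",p[:,:,::-1])
E
python3 held2.py
```

```text
pitch 21.777214711497415 f [  0.4 -15.7] 7454 x range 10.02671324135513 115.97388826367158 y -0.5847950871656019
collar top x [ 11.6  72.1 113.3] 1288
mid in tool [45.  15.2]
12 631 [-16.7   9.9]
16 459 [-11.2   4.2]
20 461 [-11.3   4.2]
24 457 [-11.3   4.2]
28 456 [-11.4   4.2]
32 451 [-11.4   4.2]
36 447 [-11.5   4.2]
40 441 [-11.5   4.2]
44 442 [-11.6   4.2]
48 436 [-11.6   4.2]
52 646 [-17.3   9.8]
56 753 [-17.5  10. ]
60 526 [-16.4   9.3]
64 463 [-12.6   5. ]
68 459 [-12.7   5. ]
72 480 [-12.8   5. ]
76 444 [-12.8   5. ]
80 450 [-12.9   5. ]
84 445 [-12.9   5. ]
88 446 [-13.   5.]
92 438 [-13.1   5.1]
96 426 [-13.1   5.1]
100 423 [-13.2   4.7]
104 389 [-12.9   4.2]
108 392 [-12.9   4.2]
112 390 [-12.9   4.3]
116 161 [-12.6   4. ]
```

View pics/w4.png

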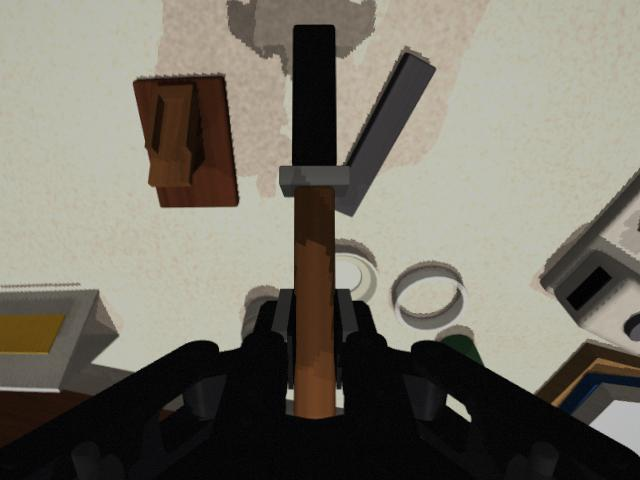

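```bash
sed -i 's/^s=state();T=/T=/; s/^c=calibration/s=state();c=calibration/; s/np.abs(T\[:,1\])>10.5)&(np.abs(T\[:,1\])<14)/np.abs(T[:,1])>10.5)\&(np.abs(T[:,1])<14)\&(T[:,0]>20)/' held2.py; python3 held2.py | head -16
```

```text
pitch 21.656469051254422 f [  0.4 -14.5] 8211 x range 10.001371439470656 115.21702912890302 y -0.01704869224936784
collar top x [50.3 53.9 57.6] 322
mid in tool [36.5 12.9]
12 636 [-13.6  12.9]
16 463 [-8.3  7.6]
20 471 [-8.3  7.6]
24 450 [-8.3  7.2]
28 456 [-8.4  7.2]
32 434 [-8.   7.2]
36 435 [-8.   7.3]
40 441 [-8.   7.3]
44 429 [-8.1  7.3]
48 450 [-10.1   9.2]
52 705 [-14.3  13.2]
56 750 [-14.2  13.2]
60 446 [-9.4  8.1]
```

```bash
sed -i 's/\[40.6,0,-8.7\]/[36.5,-0.4,12.9]/; s/((100,8),(50,6),(15,5),(2,4))/((60,20),(15,5),(1.5,3))/' r.py; python3 r.py 23.3
```

```text
60
pos [ 547.4 -115.9  248.7] shift [ 0.0561 -0.4423  0.2712] turn [-0.0031 -0.0979 -0.0077] q [ 0.9   0.26 -0.83  1.91  0.14  0.82  1.84]
15
pos [ 547.4 -115.9  248.7] shift [ 0.023  -0.4413  0.4258] turn [-0.0031 -0.0979 -0.0077] q [ 0.9   0.26 -0.83  1.91  0.14  0.82  1.84]
1.5
pos [ 547.4 -115.9  248.7] shift [ 0.0059 -0.4409  0.4679] turn [-0.0031 -0.0979 -0.0077] q [ 0.9   0.26 -0.83  1.91  0.14  0.82  1.84]
```

play_rows(commands=[0.01, -0.11, 0.02, -0.001, -0.03, -0.002, 1, 0.02, -0.22, 0.04, -0.002, -0.06, -0.004, 1, 0.03, -0.33, 0.1, -0.003, -0.0979, -0.0077, 1, 0.05, -0.4423, 0.18, -0.003, -0.0979, -0.0077, 1, 0.0561, -0.4423, 0.2712, -0.0031, -0.0979, -0.0077, 1, 0.0561, -0.4423, 0.2712, -0.0031, -0.0979, -0.0077, 1, 0.0561, -0.4423, 0.2712, -0.0031, -0.0979, -0.0077, 1, 0.0561, -0.4423, 0.2712, -0.0031, -0.0979, -0.0077, 1, 0.0561, -0.4423, 0.2712, -0.0031, -0.0979, -0.0077, 1, 0.0561, -0.4423, 0.2712, -0.0031, -0.0979, -0.0077, 1])

```text
t: 14.27
position: [587.9, -236.0, 168.2]
tool_rot: [-0.13, 0.97, 0.027, 0.202]
contact_force: [0.1, 0.1, -1.7]
gripper_width: 14.6
gripper_force: 61.3
```

```bash
python3 r.py 23.3
```

```text
60
pos [ 587.9 -236.   168.2] shift [ 0.0241 -0.0208 -0.002 ] turn [0.0028 0.0027 0.0079] q [ 1.04  0.46 -0.78  1.91  0.15  0.55  2.1 ]
15
pos [ 587.9 -236.   168.2] shift [ 0.0157 -0.0216  0.1559] turn [0.0028 0.0027 0.0079] q [ 1.04  0.46 -0.78  1.91  0.15  0.55  2.1 ]
1.5
pos [ 587.9 -236.   168.2] shift [ 0.0055 -0.022   0.2002] turn [0.0028 0.0027 0.0079] q [ 1.04  0.46 -0.78  1.91  0.15  0.55  2.1 ]
```

```bash
cat > settle.py <<'E'
from cell import *
for _ in range(4): camera("wrist")
E
python3 settle.py; python3 r.py 23.3
```

```text
60
pos [ 587. -237.  167.] shift [ 0.019  -0.0184 -0.004 ] turn [0.003  0.0017 0.0066] q [ 1.04  0.46 -0.78  1.91  0.15  0.55  2.1 ]
15
pos [ 587. -237.  167.] shift [ 0.0104 -0.0193  0.1539] turn [0.003  0.0017 0.0066] q [ 1.04  0.46 -0.78  1.91  0.15  0.55  2.1 ]
1.5
pos [ 587. -237.  167.] shift [ 0.0001 -0.0196  0.1982] turn [0.003  0.0017 0.0066] q [ 1.04  0.46 -0.78  1.91  0.15  0.55  2.1 ]
```

play_rows(commands=[0.019, -0.0184, 0.0, 0.003, 0.0017, 0.0066, 1, 0.018, -0.0184, 0.03, 0.003, 0.0017, 0.0066, 1, 0.016, -0.0193, 0.06, 0.003, 0.0017, 0.0066, 1, 0.014, -0.0193, 0.09, 0.003, 0.0017, 0.0066, 1, 0.012, -0.0193, 0.12, 0.003, 0.0017, 0.0066, 1, 0.0104, -0.0193, 0.14, 0.003, 0.0017, 0.0066, 1, 0.0104, -0.0193, 0.1539, 0.003, 0.0017, 0.0066, 1, 0.0104, -0.0193, 0.1539, 0.003, 0.0017, 0.0066, 1, 0.0104, -0.0193, 0.1539, 0.003, 0.0017, 0.0066, 1, 0.0104, -0.0193, 0.1539, 0.003, 0.0017, 0.0066, 1])

```text
t: 15.3
position: [603.4, -238.6, 122.8]
tool_rot: [-0.123, 0.972, 0.026, 0.2]
contact_force: [-0.4, -0.2, -0.4]
gripper_width: 14.7
gripper_force: 61.3
```

```bash
python3 settle.py; python3 r.py 23.3; python3 -c "
from cell import *
print(state()['contact_force'])"
```

```text
60
pos [ 603.3 -238.9  123. ] shift [ 0.0076  0.001  -0.1589] turn [ 0.0002 -0.0001 -0.0005] q [ 0.96  0.53 -0.7   1.92  0.21  0.48  2.04]
15
pos [ 603.3 -238.9  123. ] shift [-0.0014  0.0009 -0.001 ] turn [ 0.0002 -0.0001 -0.0005] q [ 0.96  0.53 -0.7   1.92  0.21  0.48  2.04]
1.5
pos [ 603.3 -238.9  123. ] shift [-0.0119  0.0009  0.0433] turn [ 0.0002 -0.0001 -0.0005] q [ 0.96  0.53 -0.7   1.92  0.21  0.48  2.04]
[ 0.72770441  0.21439304 -2.2154992 ]
```

play_rows(commands=[-0.002, 0.0009, 0.006, 0, 0, 0, 1, -0.004, 0.0009, 0.012, 0, 0, 0, 1, -0.006, 0.0009, 0.018, 0, 0, 0, 1, -0.008, 0.0009, 0.025, 0, 0, 0, 1, -0.01, 0.0009, 0.034, 0, 0, 0, 1, -0.0119, 0.0009, 0.0433, 0, 0, 0, 1, -0.0119, 0.0009, 0.0433, 0, 0, 0, 1, -0.0119, 0.0009, 0.0433, 0, 0, 0, 1, -0.0119, 0.0009, 0.0433, 0, 0, 0, 1, -0.0119, 0.0009, 0.0433, 0, 0, 0, 1])

```text
t: 16.33
position: [611.3, -236.3, 112.1]
tool_rot: [-0.123, 0.972, 0.026, 0.2]
contact_force: [-0.3, 0.3, -0.6]
gripper_width: 14.5
gripper_force: 61.3
```

```bash
python3 r.py 23.3; python3 - <<'E'
from h import *
s=state();print(s['contact_force'],s['ft_torque'])
p,d=camera("scene");cv2.imwrite("pics/s2.png",cv2.resize(p[290:400,200:320,::-1],None,fx=5,fy=5))
E
```

```text
60
pos [ 611.3 -236.3  112.1] shift [ 0.0192 -0.0005 -0.2033] turn [ 0.0006 -0.0003 -0.0004] q [ 0.93  0.55 -0.68  1.91  0.22  0.46  2.03]
15
pos [ 611.3 -236.3  112.1] shift [ 0.0101 -0.0006 -0.0454] turn [ 0.0006 -0.0003 -0.0004] q [ 0.93  0.55 -0.68  1.91  0.22  0.46  2.03]
1.5
pos [ 611.3 -236.3  112.1] shift [-0.0003 -0.0007 -0.0012] turn [ 0.0006 -0.0003 -0.0004] q [ 0.93  0.55 -0.68  1.91  0.22  0.46  2.03]
[-0.26627971  0.26981058 -0.5510599 ] [-0.11107593  0.4433111   0.00328442]
```

View pics/s2.png

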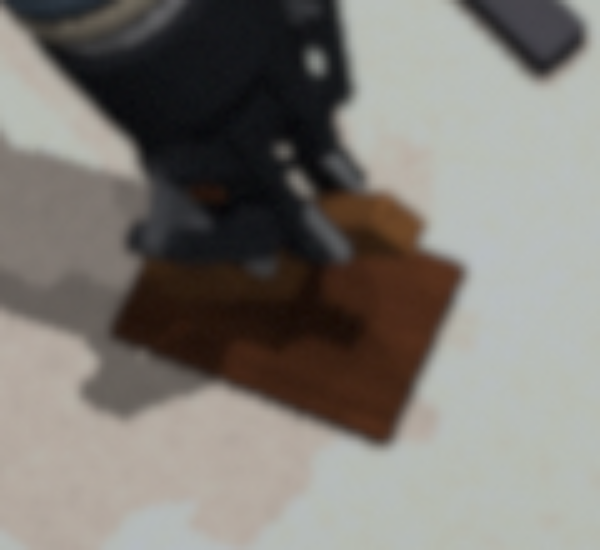

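The crop shows the gripper over the rest, with the handle end sticking out at about (385,215). There's no contact force, so I'm opening the fingers.

play_rows(commands=[0, 0, 0.003, 0, 0, 0, 1, 0, 0, 0.003, 0, 0, 0, -1, 0, 0, 0.003, 0, 0, 0, -1, 0, 0, 0.003, 0, 0, 0, -1, 0, 0, 0.003, 0, 0, 0, -1, 0, 0, 0.003, 0, 0, 0, -1, 0, 0, -0.05, 0, 0, 0, -1, 0, 0, -0.12, 0, 0, 0, -1, 0, 0, -0.2, 0, 0, 0, -1, 0, 0, -0.26, 0, 0, 0, -1])

```text
t: 17.22
position: [581.4, -244.1, 185.1]
tool_rot: [-0.124, 0.972, 0.026, 0.2]
contact_force: [0.7, -0.7, 0.6]
gripper_width: 85.2
gripper_force: 0.0
```

```bash
python3 settle.py; python3 - <<'E'
from h import *
np.set_printoptions(precision=1,suppress=True,linewidth=150)
c=calibration("wrist");p,d=camera("wrist");W=cloud("wrist",d,c);cv2.imwrite("pics/w5.png",p[:,:,::-1]);np.savez("w5.npz",p=p,W=W)
Rr=R.from_euler("z",14.5,degrees=True)
bed=np.array([580,-245,0])+Rr.apply([3,0,83])
Q=(W.reshape(-1,3)-bed)@Rr.as_matrix()@R.from_euler("y",-45,degrees=True).as_matrix() # bed axes
Q=Q[(np.abs(Q[:,1])<22)&(Q[:,2]>6)&(Q[:,2]<20)&(np.abs(Q[:,0])<110)]
for a in range(-90,100,6):
    q=Q[(Q[:,0]>=a)&(Q[:,0]<a+6)]
    if len(q)>5: print(a+3,len(q),"y",np.percentile(q[:,1],[2,98]),"z",np.median(q[:,2]))
go([0,0,0],Rt(0))
E
```

```text
-81 66 y [-7.8  8.2] z 11.393111551292593
-75 255 y [-8.4  9. ] z 11.75749149304842
-69 255 y [-8.4  9. ] z 11.812406483118775
-63 260 y [-8.3  8.9] z 11.75207178191738
-57 265 y [-8.3  8.9] z 11.663398500451528
-51 262 y [-8.3  8.9] z 11.710783156976833
-45 266 y [-8.3  8.8] z 11.789195816341156
-39 278 y [-8.3  8.8] z 11.702366229813649
-33 280 y [-8.9  8.7] z 11.688257101821456
-27 283 y [-8.8  8.7] z 11.780073605140464
-21 293 y [-8.8  8.7] z 11.678850297982345
-15 434 y [-13.2  13.7] z 11.739421249326323
-9 391 y [-13.   13.3] z 11.478299005079192
-3 268 y [-7.5  8. ] z 11.684819442711547
3 265 y [-7.5  8. ] z 11.627365221289072
9 268 y [-7.5  8. ] z 11.642993792713217
15 273 y [-7.5  7.9] z 11.716583740448833
21 270 y [-7.4  7.9] z 11.634076191239195
27 271 y [-7.4  7.9] z 11.662377258453809
33 271 y [-7.4  7.8] z 11.68737319553379
39 280 y [-8.   7.8] z 11.60216117101661
45 303 y [-8.   7.8] z 11.779315849762805
51 280 y [-8.   7.8] z 11.819883073866146
57 282 y [-8.   7.8] z 11.731299581524098
63 305 y [-8.   7.7] z 11.700201014480093
69 285 y [-8.   7.7] z 11.718113571984128
75 302 y [-7.9  7.7] z 11.71697049666732
81 75 y [-7.1  6.8] z 11.304801130836953
pos [ 581.1 -244.   183. ] shift [ 1.8  1.3 -0.1] turn [0.  0.3 0.2] q [ 1.1  0.4 -0.8  1.9  0.1  0.6  2.1]
```

View pics/w5.png

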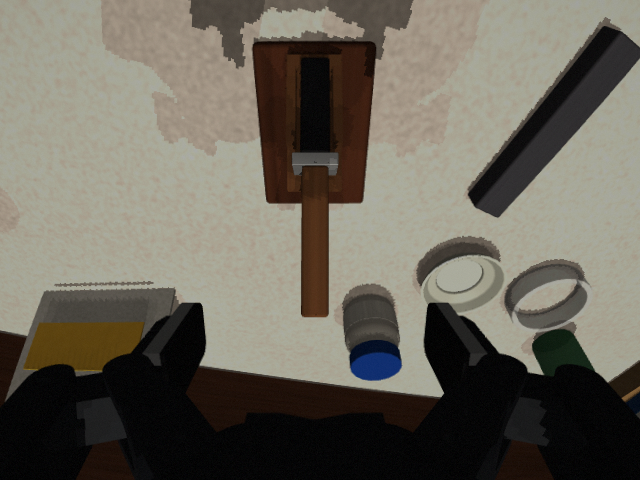

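```bash
cat > rg.py <<'E'
from h import *
Rr=R.from_euler("z",14.5,degrees=True)
bed=np.array([580,-245,0])+Rr.apply([3,0,83]);a=Rr.apply([2**-.5,0,2**-.5])
g=Rt(14.5,-35);z=g.apply([0,0,1]);h=bed+60*a
for b in(90,30,0): print(b,end=" ");go(h+z*(18.7-b),g)
E
python3 rg.py; python3 -c "
from h import *
go([630,-230,300],Rt(14.5,-10))"
```

```text
90 pos [ 581.1 -244.   183. ] shift [-0.2613 -0.0022  0.1093] turn [ 1.10e-03  6.47e-01 -1.00e-04] q [ 1.07  0.44 -0.79  1.9   0.13  0.59  2.11]
30 pos [ 581.1 -244.   183. ] shift [-0.0913 -0.0025  0.2146] turn [ 1.10e-03  6.47e-01 -1.00e-04] q [ 1.07  0.44 -0.79  1.9   0.13  0.59  2.11]
0 pos [ 581.1 -244.   183. ] shift [-0.0063 -0.0027  0.2672] turn [ 1.10e-03  6.47e-01 -1.00e-04] q [ 1.07  0.44 -0.79  1.9   0.13  0.59  2.11]
pos [ 581.1 -244.   183. ] shift [-0.3094  0.005  -0.2915] turn [ 0.001   0.3692 -0.0004] q [ 1.07  0.44 -0.79  1.9   0.13  0.59  2.11]
```

play_rows(commands=[-0.05, 0, -0.1, 0, 0.05, 0, -1, -0.12, 0.002, -0.2, 0, 0.12, 0, -1, -0.2, 0.004, -0.28, 0.001, 0.2, 0, -1, -0.3, 0.005, -0.29, 0.001, 0.28, 0, -1, -0.34, 0.005, -0.27, 0.001, 0.36, 0, -1, -0.36, 0.004, -0.2, 0.001, 0.44, 0, -1, -0.35, 0.002, -0.1, 0.001, 0.52, 0, -1, -0.31, 0, 0, 0.001, 0.6, 0, -1, -0.2613, -0.002, 0.1, 0.001, 0.647, 0, -1, -0.2613, -0.002, 0.1093, 0.001, 0.647, 0, -1])

```text
t: 18.3
position: [661.8, -218.5, 163.6]
tool_rot: [-0.126, 0.941, -0.034, -0.311]
contact_force: [-2.2, 0.1, -7.1]
gripper_width: 85.6
gripper_force: 0.0
```

```bash
python3 settle.py; python3 rg.py
```

```text
90 pos [ 664.6 -224.1  188.5] shift [-0.0068  0.0032  0.0144] turn [-0.0012  0.0042 -0.0019] q [ 0.39  0.89 -0.49  1.07  0.51  1.86  1.77]
30 pos [ 664.6 -224.1  188.5] shift [-0.0055  0.0036  0.2143] turn [-0.0012  0.0042 -0.0019] q [ 0.39  0.89 -0.49  1.07  0.51  1.86  1.77]
0 pos [ 664.6 -224.1  188.5] shift [-0.0048  0.0038  0.3143] turn [-0.0012  0.0042 -0.0019] q [ 0.39  0.89 -0.49  1.07  0.51  1.86  1.77]
```

play_rows(commands=[-0.006, 0.0032, 0.04, -0.001, 0.004, -0.002, -1, -0.0055, 0.0033, 0.08, -0.001, 0.004, -0.002, -1, -0.0055, 0.0034, 0.12, -0.001, 0.004, -0.002, -1, -0.0055, 0.0035, 0.16, -0.001, 0.004, -0.002, -1, -0.0055, 0.0036, 0.2, -0.001, 0.004, -0.002, -1, -0.0055, 0.0036, 0.2143, -0.001, 0.004, -0.002, -1, -0.0055, 0.0036, 0.2143, -0.001, 0.004, -0.002, -1, -0.0055, 0.0036, 0.2143, -0.001, 0.004, -0.002, -1, -0.0055, 0.0036, 0.2143, -0.001, 0.004, -0.002, -1, -0.0055, 0.0036, 0.2143, -0.001, 0.004, -0.002, -1])

```text
t: 19.33
position: [630.0, -231.1, 132.3]
tool_rot: [-0.121, 0.946, -0.038, -0.3]
contact_force: [-0.2, -0.3, 0.1]
gripper_width: 85.5
gripper_force: 0.0
```

```bash
python3 settle.py; python3 rg.py; python3 - <<'E'
from h import *
np.set_printoptions(precision=1,suppress=True,linewidth=150)
c=calibration("wrist");p,d=camera("wrist");W=cloud("wrist",d,c);cv2.imwrite("pics/w6.png",p[:,:,::-1])
Rr=R.from_euler("z",14.5,degrees=True)
bed=np.array([580,-245,0])+Rr.apply([3,0,83])
Q=(W.reshape(-1,3)-bed)@Rr.as_matrix()@R.from_euler("y",-45,degrees=True).as_matrix()
Q=Q[(np.abs(Q[:,1])<22)&(Q[:,2]>6)&(Q[:,2]<20)&(np.abs(Q[:,0])<110)]
for a in range(-90,100,12):
    q=Q[(Q[:,0]>=a)&(Q[:,0]<a+6)]
    if len(q)>5: print(a+3,len(q),"y",np.percentile(q[:,1],[2,98]),"z",np.median(q[:,2]))
E
```

```text
90 pos [ 629.6 -231.   130.9] shift [ 0.0072 -0.0037 -0.2109] turn [ 0.0008 -0.0033  0.002 ] q [ 0.43  0.89 -0.49  1.21  0.52  1.74  1.73]
30 pos [ 629.6 -231.   130.9] shift [ 0.0061 -0.0039 -0.0109] turn [ 0.0008 -0.0033  0.002 ] q [ 0.43  0.89 -0.49  1.21  0.52  1.74  1.73]
0 pos [ 629.6 -231.   130.9] shift [ 0.0056 -0.004   0.0891] turn [ 0.0008 -0.0033  0.002 ] q [ 0.43  0.89 -0.49  1.21  0.52  1.74  1.73]
-75 54 y [-8.4  8.6] z 11.425573854419117
-63 64 y [-7.9  8.9] z 11.38137818323234
-51 74 y [-8.2  8.4] z 11.523487238168409
-39 82 y [-8.1  9. ] z 11.438879007177993
-27 92 y [-8.3  8.6] z 11.424535695747819
-15 149 y [-12.8  13.2] z 11.417212898756405
-3 111 y [-7.4  7.8] z 11.412652140384294
9 135 y [-7.5  7.3] z 11.421887298343401
21 147 y [-7.6  7.7] z 11.525932572433161
33 181 y [-7.7  7.8] z 11.478157398860196
45 222 y [-7.7  7.7] z 11.541639363367095
57 244 y [-7.6  7.5] z 11.472859617086401
69 314 y [-7.5  7.5] z 11.540240753471561
81 598 y [-7.5  7.4] z 9.496822455528516
```

play_rows(commands=[0.0056, -0.004, 0.03, 0.001, -0.003, 0.002, -1, 0.0056, -0.004, 0.06, 0.001, -0.003, 0.002, -1, 0.0056, -0.004, 0.0891, 0.001, -0.003, 0.002, -1, 0.0056, -0.004, 0.0891, 0.001, -0.003, 0.002, -1, 0.0056, -0.004, 0.0891, 0.001, -0.003, 0.002, 1, 0.0056, -0.004, 0.0891, 0.001, -0.003, 0.002, 1, 0.0056, -0.004, 0.0891, 0.001, -0.003, 0.002, 1, 0.0056, -0.004, 0.0891, 0.001, -0.003, 0.002, 1, 0.0056, -0.004, 0.0891, 0.001, -0.003, 0.002, 1, 0.0056, -0.004, 0.0891, 0.001, -0.003, 0.002, 1], newtons=80)

```text
t: 20.42
position: [613.6, -236.3, 110.4]
tool_rot: [-0.12, 0.946, -0.038, -0.298]
contact_force: [-1.7, 0.1, 1.3]
gripper_width: 15.3
gripper_force: 77.8
```

```bash
python3 settle.py; python3 rg.py; python3 - <<'E'
from h import *
s=state();print(s['gripper_width'],s['gripper_force'],s['contact_force'])
np.set_printoptions(precision=4,suppress=True)
n=R.from_euler("z",14.5,degrees=True).apply([-2**-.5,0,2**-.5])
a=R.from_euler("z",14.5,degrees=True).apply([2**-.5,0,2**-.5])
g=R.from_quat(s["tool_rot"]);p=s["position"]
go(p+20*a+40*n,g);go([600,-150,330],Rt(10,-20));go([560,0,330],Rt(5,-5))
# pinpoint the holder in the tool frame (known from bed pose)
bed=np.array([580,-245,0])+R.from_euler("z",14.5,degrees=True).apply([3,0,83])
print("mid in tool",g.inv().apply(bed-p),"axis",g.inv().apply(a))
E
```

```text
90 pos [ 613.6 -236.3  110.4] shift [-4.000e-04 -2.000e-04 -2.992e-01] turn [-0.0002 -0.0001 -0.    ] q [ 0.45  0.89 -0.49  1.28  0.53  1.68  1.72]
30 pos [ 613.6 -236.3  110.4] shift [-0.0004 -0.0002 -0.0992] turn [-0.0002 -0.0001 -0.    ] q [ 0.45  0.89 -0.49  1.28  0.53  1.68  1.72]
0 pos [ 613.6 -236.3  110.4] shift [-0.0004 -0.0002  0.0008] turn [-0.0002 -0.0001 -0.    ] q [ 0.45  0.89 -0.49  1.28  0.53  1.68  1.72]
15.225530636672836 78.01126956939697 [0.98455359 0.36122231 1.7754854 ]
pos [ 613.6 -236.3  110.4] shift [ 0.1197 -0.     -0.0888] turn [0. 0. 0.] q [ 0.45  0.89 -0.49  1.28  0.53  1.68  1.72]
pos [ 613.6 -236.3  110.4] shift [ 0.397   0.2896 -0.6158] turn [-0.0233 -0.1666  0.0445] q [ 0.45  0.89 -0.49  1.28  0.53  1.68  1.72]
pos [ 613.6 -236.3  110.4] shift [ 0.4002  0.807  -0.6137] turn [-0.0367 -0.3326  0.1004] q [ 0.45  0.89 -0.49  1.28  0.53  1.68  1.72]
mid in tool [10.2809 -0.0367 40.6392] axis [-0.1735 -0.0003 -0.9848]
```

play_rows(commands=[0.06, 0, -0.044, 0, 0, 0, 1, 0.12, 0, -0.089, 0, 0, 0, 1, 0.18, 0, -0.19, 0, 0, 0, 1, 0.24, 0.03, -0.3, 0, -0.03, 0, 1, 0.3, 0.1, -0.42, -0.005, -0.07, 0.01, 1, 0.36, 0.18, -0.53, -0.01, -0.12, 0.03, 1, 0.397, 0.29, -0.61, -0.023, -0.16, 0.044, 1, 0.398, 0.4, -0.614, -0.027, -0.2, 0.06, 1, 0.399, 0.53, -0.614, -0.03, -0.25, 0.075, 1, 0.4, 0.66, -0.614, -0.034, -0.3, 0.09, 1])

```text
t: 21.45
position: [570.9, -41.2, 330.4]
tool_rot: [-0.05, 0.996, -0.005, -0.067]
contact_force: [0.3, -0.6, -1.6]
gripper_width: 15.2
gripper_force: 78.1
```

```bash
python3 settle.py; python3 - <<'E'
from h import *
np.set_printoptions(precision=1,suppress=True,linewidth=150)
go([500,130,330],Rt(-5,5))
# grinder pose from the first wrist picture
W=np.load("w1.npz")["W"];P=W.reshape(-1,3);P=P[np.isfinite(P[:,0])&(np.abs(P[:,0]-580)<130)&(np.abs(P[:,1]-260)<110)]
for lo,hi in((6,30),(80,92),(104,140)):
    q=P[(P[:,2]>lo)&(P[:,2]<hi)];print(lo,len(q),cv2.minAreaRect(np.float32(q[:,:2])) if len(q)>4 else "")
E
```

```text
pos [570.  -42.1 330.4] shift [0.2 0.6 0. ] turn [-0.  -0.1  0.1] q [ 0.5  0.4 -0.7  1.5  0.2  1.5  1.5]
6 8650 ((571.7224731445312, 264.48345947265625), (119.71420288085938, 184.98135375976562), 76.35955047607422)
80 5306 ((582.28369140625, 262.850830078125), (113.26887512207031, 154.78475952148438), 76.5934829711914)
104 3699 ((528.5255126953125, 275.9658203125), (71.03138732910156, 53.454803466796875), 76.64458465576172)
```

```bash
cat > ins.py <<'E'
from h import *
import sys
np.set_printoptions(precision=4,suppress=True)
cx,cy,yaw=528.2,275.5,-13.6
Rg=Rt(yaw,10);mt=np.array([10.28,0,40.64])
def at(z): go(np.array([cx,cy,z])-Rg.apply(mt),Rg)
if __name__=="__main__":
    for z in map(float,sys.argv[1:]): print(z,end=" ");at(z)
E
python3 ins.py 265; python3 -c "
from h import *
go([545,130,330],Rt(-5,5))"
```

```text
265.0 pos [570.  -42.1 330.4] shift [0.0066 1.0643 0.0753] turn [ 0.001  -0.1973  0.2195] q [ 0.48  0.37 -0.66  1.53  0.22  1.46  1.47]
pos [570.  -42.1 330.4] shift [0.0222 0.5792 0.0017] turn [-0.0061 -0.1435  0.1232] q [ 0.48  0.37 -0.66  1.53  0.22  1.46  1.47]
```

play_rows(commands=[0.004, 0.11, 0, 0, -0.02, 0.03, 1, 0.008, 0.22, 0, 0, -0.05, 0.05, 1, 0.012, 0.33, 0, -0.002, -0.08, 0.08, 1, 0.015, 0.44, 0, -0.004, -0.11, 0.1, 1, 0.02, 0.55, 0, -0.005, -0.14, 0.12, 1, 0.018, 0.66, 0.01, -0.004, -0.155, 0.145, 1, 0.015, 0.77, 0.025, -0.002, -0.17, 0.17, 1, 0.01, 0.88, 0.04, 0, -0.185, 0.195, 1, 0.0066, 0.97, 0.055, 0.001, -0.1973, 0.2195, 1, 0.0066, 1.0, 0.07, 0.001, -0.1973, 0.2195, 1])

```text
t: 22.48
position: [534.1, 259.6, 307.8]
tool_rot: [0.117, 0.989, -0.008, 0.086]
contact_force: [-0.2, 1.5, -0.8]
gripper_width: 15.4
gripper_force: 78.4
```

```bash
python3 settle.py; python3 ins.py 265 230; python3 - <<'E'
from h import *
np.set_printoptions(precision=1,suppress=True,linewidth=150)
s=state();c=calibration("wrist");p,d=camera("wrist");W=cloud("wrist",d,c);cv2.imwrite("pics/w7.png",p[:,:,::-1]);np.savez("w7.npz",p=p,W=W)
print([(r["score"],ray("wrist",r["location"],132,c)) for r in spot_point("wrist","column_mouth")[:2]])
P=W.reshape(-1,3);P=P[np.isfinite(P[:,0])&(np.abs(P[:,0]-580)<130)&(np.abs(P[:,1]-260)<110)]
for lo,hi in((6,30),(104,140),(122,136)):
    q=P[(P[:,2]>lo)&(P[:,2]<hi)];print(lo,len(q),cv2.minAreaRect(np.float32(q[:,:2])) if len(q)>4 else "")
E
```

```text
265.0 pos [536.6 252.8 307.7] shift [ 0.0353  0.0669 -0.003 ] turn [-0.0006 -0.001  -0.0033] q [ 0.    0.29 -0.72  1.7   0.36  1.14  0.5 ]
230.0 pos [536.6 252.8 307.7] shift [0.0553 0.0669 0.1119] turn [-0.0006 -0.001  -0.0033] q [ 0.    0.29 -0.72  1.7   0.36  1.14  0.5 ]
[(0.88, array([528.7, 273.3, 132. ])), (0.28, array([602.5, 236.3, 132. ]))]
6 6151 ((544.1568603515625, 272.1498107910156), (120.6845474243164, 125.60938262939453), 76.73001861572266)
104 3096 ((529.0010986328125, 275.8988342285156), (70.14990997314453, 53.555580139160156), 76.14402770996094)
122 841 ((529.09814453125, 275.9385986328125), (35.6087646484375, 53.59633255004883), 76.5300064086914)
```

View pics/w7.png

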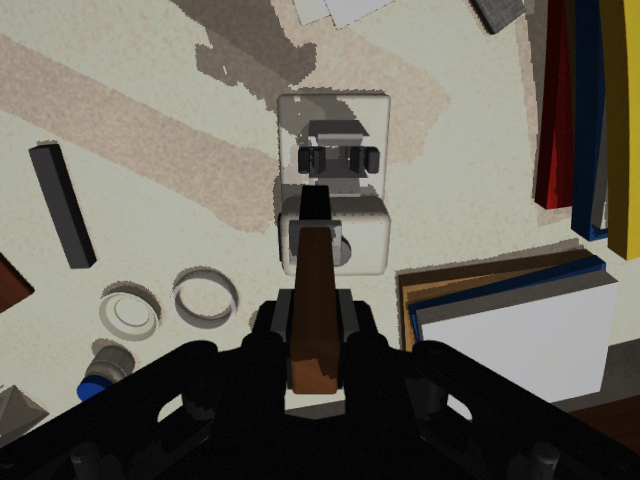

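play_rows(commands=[0.037, 0.067, 0.0, 0, 0, -0.003, 1, 0.037, 0.067, 0.0, 0, 0, -0.003, 1, 0.038, 0.067, 0.02, 0, 0, -0.003, 1, 0.041, 0.067, 0.04, 0, 0, -0.003, 1, 0.045, 0.067, 0.06, 0, 0, -0.003, 1, 0.05, 0.067, 0.08, 0, 0, -0.003, 1, 0.054, 0.067, 0.1, 0, 0, -0.003, 1, 0.0565, 0.067, 0.112, 0, 0, -0.003, 1, 0.0565, 0.067, 0.112, 0, 0, -0.003, 1, 0.0565, 0.067, 0.112, 0, 0, -0.003, 1])

```text
t: 23.62
position: [529.5, 277.1, 272.2]
tool_rot: [0.117, 0.989, -0.01, 0.086]
contact_force: [0.4, 0.1, -1.0]
gripper_width: 15.2
gripper_force: 78.7
```

```bash
sed -i 's/^cx.*/cx,cy,yaw=528.8,275.8,-13.5/' ins.py; python3 settle.py; python3 ins.py 230 180 145; cp held2.py h3.py; python3 - <<'E'
from h import *
np.set_printoptions(precision=1,suppress=True,linewidth=150)
# verify held holder: top-face points in holder frame predicted
s=state();c=calibration("wrist");p,d=camera("wrist");W=cloud("wrist",d,c)
Rg=R.from_quat(s["tool_rot"]);mid=s["position"]+Rg.apply([10.28,0,40.64])
ax=Rg.apply([-.1735,0,-.9848]);y=Rg.apply([0,1,0]);z=np.cross(ax,y);print("mid",mid,"axis",ax)
Q=(W.reshape(-1,3)-mid)@np.c_[ax,y,z];
for sgn in(1,-1):
  q0=Q[(np.abs(Q[:,1])<18)&(np.abs(Q[:,2]*sgn-12)<4)&(np.abs(Q[:,0])<90)]
  for a in range(-90,90,20):
    q=q0[(q0[:,0]>=a)&(q0[:,0]<a+20)]
    if len(q)>5: print(sgn,a+10,len(q),np.percentile(q[:,1],[2,98]),np.median(q[:,2]))
E
```

```text
230.0 pos [529.6 277.3 272.9] shift [-0.0079 -0.0057  0.0051] turn [ 0.001  -0.0001 -0.    ] q [-0.05  0.33 -0.72  1.74  0.41  1.08  0.42]
180.0 pos [529.6 277.3 272.9] shift [ 0.021  -0.006   0.1692] turn [ 0.001  -0.0001 -0.    ] q [-0.05  0.33 -0.72  1.74  0.41  1.08  0.42]
145.0 pos [529.6 277.3 272.9] shift [ 0.0412 -0.0061  0.2841] turn [ 0.001  -0.0001 -0.    ] q [-0.05  0.33 -0.72  1.74  0.41  1.08  0.42]
mid [526.7 278.1 231.1] axis [-0. -0.  1.]
1 -80 117 [-8.3  8.8] 11.371775401621614
1 -60 287 [-8.3  8.7] 11.422619294194147
1 -40 354 [-8.3  8.7] 11.443653919532416
1 -20 661 [-13.1  13.2] 11.397476373952564
1 0 581 [-10.   11.7] 11.416905224242681
1 20 723 [-7.6  7.5] 11.531822010615294
1 40 1161 [-12.4  12.1] 11.432967644862751
1 60 2380 [-14.1  13.9] 11.540893794532337
1 80 2572 [-13.9  13.8] 11.847714468411564
-1 -20 59 [-13.6  13.8] -9.901932282287005
-1 0 30 [-13.2  13.8] -9.670796826414659
-1 80 305 [-7.8  7.5] -9.508421205161314
```

play_rows(commands=[-0.0079, -0.0058, 0.005, 0.001, 0, 0, 1, -0.0079, -0.0058, 0.005, 0.001, 0, 0, 1, -0.004, -0.0058, 0.03, 0.001, 0, 0, 1, 0, -0.0058, 0.05, 0.001, 0, 0, 1, 0.004, -0.0059, 0.073, 0.001, 0, 0, 1, 0.008, -0.0059, 0.095, 0.001, 0, 0, 1, 0.012, -0.006, 0.118, 0.001, 0, 0, 1, 0.0165, -0.006, 0.143, 0.001, 0, 0, 1, 0.021, -0.006, 0.1692, 0.001, 0, 0, 1, 0.021, -0.006, 0.1692, 0.001, 0, 0, 1])

```text
t: 24.7
position: [530.7, 274.1, 219.1]
tool_rot: [0.117, 0.989, -0.011, 0.085]
contact_force: [-0.4, -0.3, -1.7]
gripper_width: 15.5
gripper_force: 78.6
```

```bash
python3 settle.py; python3 ins.py 180 134;  python3 -c "
from h import *
s=state();print(s['contact_force'],s['ft_torque'])"
```

```text
180.0 pos [531.8 275.2 221.8] shift [-0.0001 -0.0002 -0.0002] turn [ 0.0001 -0.0002 -0.    ] q [-0.07  0.38 -0.7   1.8   0.46  0.99  0.37]
134.0 pos [531.8 275.2 221.8] shift [ 0.0265 -0.0003  0.1509] turn [ 0.0001 -0.0002 -0.    ] q [-0.07  0.38 -0.7   1.8   0.46  0.99  0.37]
[ 0.32613766  0.52519664 -1.40150478] [0.08457268 0.22058471 0.02760931]
```

play_rows(commands=[0.004, 0, 0.02, 0, 0, 0, 1, 0.0075, 0, 0.042, 0, 0, 0, 1, 0.011, 0, 0.063, 0, 0, 0, 1, 0.015, 0, 0.085, 0, 0, 0, 1, 0.0185, 0, 0.106, 0, 0, 0, 1, 0.0225, 0, 0.128, 0, 0, 0, 1, 0.025, 0, 0.142, 0, 0, 0, 1, 0.0265, 0, 0.1509, 0, 0, 0, 1, 0.0265, 0, 0.1509, 0, 0, 0, 1, 0.0265, 0, 0.1509, 0, 0, 0, 1])

```text
t: 25.73
position: [531.6, 274.9, 175.4]
tool_rot: [0.117, 0.989, -0.01, 0.086]
contact_force: [0.3, 0.2, -1.1]
gripper_width: 15.5
gripper_force: 78.7
```

```bash
python3 settle.py; python3 ins.py 134 106;  python3 -c "
from h import *
s=state();print(s['contact_force'],s['ft_torque'])"
```

```text
134.0 pos [531.8 275.  175.8] shift [0.     0.0002 0.0001] turn [ 0.     -0.0001 -0.    ] q [-0.1   0.43 -0.67  1.85  0.52  0.91  0.32]
106.0 pos [531.8 275.  175.8] shift [0.0162 0.0002 0.092 ] turn [ 0.     -0.0001 -0.    ] q [-0.1   0.43 -0.67  1.85  0.52  0.91  0.32]
[-1.19191489  0.39272769 -0.95585304] [ 0.02471188  0.20674279 -0.0183584 ]
```

play_rows(commands=[0.002, 0.0002, 0.012, 0, 0, 0, 1, 0.004, 0.0002, 0.024, 0, 0, 0, 1, 0.006, 0.0002, 0.036, 0, 0, 0, 1, 0.008, 0.0002, 0.048, 0, 0, 0, 1, 0.0105, 0.0002, 0.06, 0, 0, 0, 1, 0.0125, 0.0002, 0.071, 0, 0, 0, 1, 0.0142, 0.0002, 0.081, 0, 0, 0, 1, 0.0155, 0.0002, 0.088, 0, 0, 0, 1, 0.016, 0.0002, 0.0905, 0, 0, 0, 1, 0.016, 0.0002, 0.0905, 0, 0, 0, 1])

```text
t: 26.77
position: [532.3, 275.5, 149.0]
tool_rot: [0.117, 0.989, -0.01, 0.087]
contact_force: [-1.0, -1.2, 7.9]
gripper_width: 15.3
gripper_force: 79.8
```

```bash
python3 settle.py; python3 ins.py 106.5 111;  python3 - <<'E'
from h import *
np.set_printoptions(precision=1,suppress=True,linewidth=150)
s=state();print(s['contact_force'],s['ft_torque'],s["gripper_width"])
c=calibration("wrist");p,d=camera("wrist");W=cloud("wrist",d,c)
Rg=R.from_quat(s["tool_rot"]);mid=s["position"]+Rg.apply([10.28,0,40.64])
ax=Rg.apply([-.1735,0,-.9848]);y=Rg.apply([0,1,0]);z=np.cross(ax,y);print("mid",mid)
Q=(W.reshape(-1,3)-mid)@np.c_[ax,y,z]
q=Q[(np.abs(Q[:,1])<6)&(np.abs(Q[:,2])<11)&(np.abs(Q[:,0]-80)<8)];print("end face height rel mid",len(q),np.median(q[:,0]) if len(q) else 0)
E
```

```text
106.5 pos [532.4 275.5 149.2] shift [ 0.0021 -0.0017  0.0026] turn [ 0.0004  0.0009 -0.0001] q [-0.11  0.46 -0.65  1.87  0.55  0.87  0.28]
111.0 pos [532.4 275.5 149.2] shift [-0.0005 -0.0017 -0.0121] turn [ 0.0004  0.0009 -0.0001] q [-0.11  0.46 -0.65  1.87  0.55  0.87  0.28]
[-0.5 -0.9  7.8] [-0.3  0.3 -0.1] 15.483417596191764
mid [529.5 276.2 107.4]
end face height rel mid 1875 79.80101213960606
```

play_rows(commands=[-0.0005, 0, -0.003, 0, 0, 0, 1, -0.0012, 0, -0.007, 0, 0, 0, 1, -0.0012, 0, -0.007, 0, 0, 0, 1, -0.0012, 0, -0.007, 0, 0, 0, -1, -0.0012, 0, -0.007, 0, 0, 0, -1, -0.0012, 0, -0.007, 0, 0, 0, -1, -0.0012, 0, -0.007, 0, 0, 0, -1, -0.0012, 0, -0.007, 0, 0, 0, -1, -0.0012, 0, -0.007, 0, 0, 0, -1, -0.0012, 0, -0.007, 0, 0, 0, -1])

```text
t: 27.85
position: [531.5, 274.8, 149.8]
tool_rot: [0.117, 0.989, -0.01, 0.086]
contact_force: [-0.5, 0.5, -0.2]
gripper_width: 85.5
gripper_force: 0.0
```

```bash
cat > chk.py <<'E'
from h import *
np.set_printoptions(precision=1,suppress=True,linewidth=150)
s=state();print(s['contact_force'],s["gripper_width"])
c=calibration("wrist");p,d=camera("wrist");W=cloud("wrist",d,c);P=W.reshape(-1,3)
q=P[(np.hypot(P[:,0]-528.8,P[:,1]-275.8)<16)&(P[:,2]>150)&(P[:,2]<225)]
t=q[q[:,2]>np.percentile(q[:,2],95)-3];print("top z",np.median(t[:,2]),t.mean(0),len(t))
cv2.imwrite("pics/w9.png",p[:,:,::-1])
E
python3 chk.py
```

```text
[-0.5  0.5 -0.2] 85.52679074663797
top z 189.78890551382295 [527.5 276.5 189.7] 2786
```

play_rows(commands=[0, 0, -0.05, 0, 0, 0, -1, 0, 0, -0.12, 0, 0, 0, -1, 0, 0, -0.2, 0, 0, 0, -1, 0, 0, -0.28, 0, 0, 0, -1, 0, 0, -0.36, 0, 0, 0, -1, 0, 0, -0.44, 0, 0, 0, -1, 0, 0, -0.5, 0, 0, 0, -1, 0, 0, -0.5, 0, 0, 0, -1, 0, 0, -0.5, 0, 0, 0, -1, 0, 0, -0.5, 0, 0, 0, -1])

```text
t: 28.73
position: [506.0, 280.5, 297.4]
tool_rot: [0.117, 0.989, -0.011, 0.086]
contact_force: [0.0, -1.0, -0.5]
gripper_width: 85.4
gripper_force: 0.0
```

```bash
python3 settle.py; python3 chk.py
```

```text
[0.6 0.  0.2] 85.5840923617198
top z 189.9980580883385 [528.6 276.2 189.9] 678
```

View pics/w9.png

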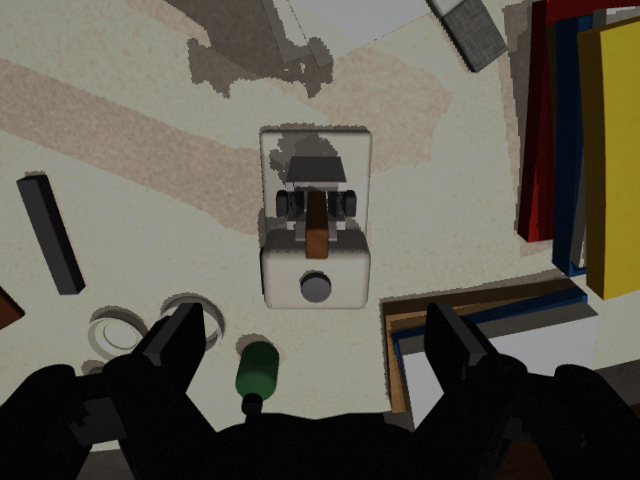

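The picture shows the holder latched upright in the column, with its handle end at (317,230) and 190 mm high. The gripper is clear of it.

```bash
python3 -c "
from cell import *
print(finish_job())"
```

```text
the job is handed in; nothing more can be done
None
```

The job is handed in at about 29 s: the holder was laid in the rest, let go, retaken and latched in the feed column (handle end measured at 190 mm, gripper clear), after one extra set-down on the desk to tilt the first grip, where it was pressed down with about 38 N.

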